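Fan the shelf tags on the pasting board and paste their bare ends

TASK

New shelf tags for the tea jars are to be pasted: fan the four or five tags on the counter into one straight overlapping row along the middle of the white pasting board, in rainbow order from red to blue (whichever colours are there), painted faces up and bare ends all towards the end stop, the first with its bare end up on the batten and each next one laid over the painted end of the one before, covering about a third of it and leaving its bare end free. Then take the brush from its stand, dip its tip well into the blue paste pot and press it lightly on the bare end of each tag in turn, working back from the last tag of the row to the first one at the stop. Hang the brush in its stand again and leave the row lying neatly; do not tip the pot or disturb the two jars beside the board.

Things in the scene. Friction and masses are not known exactly. Their poses are not given: they have to be found in the camera images.
- board: fixed white pasting board, 400 (x = -190 to 210 mm) x 150 (y) x 10 mm, no side rims. Origin: on its underside; face at z = 10 mm. The row runs along its x. At its -x end a dark end stop (x = -190 to -178 mm, 20 mm high above the face), then the pale wooden starter batten (x = -178 to -143 mm, 110 mm long in y, 6 mm high, as thick as a tag). The rest is flat
- row_start (a point): point on the board's face (board x = -126 mm, y = 0), over which the first tag's origin goes: its bare end then lies on the batten and its painted end on the face, sloping 0.09 rad. Tags following at 65 mm steps lie parallel to it, on the one before and on the face, the top of each raised bare end 15 mm above the face. A tag overlapping by more than 50 mm would not tip down onto the face
- tag_red: Red shelf tag, a plywood plate 100 x 50 x 6 mm, 22 g: 60 mm of its length painted red with a blank paper patch on the upper face, the other 40 mm, at its -x end, bare wood. Origin: centre of the underside; x along its length from bare to painted end, z up. Starts flat on the counter, patch up. May be absent
- tag_orange: Orange shelf tag, a plywood plate 100 x 50 x 6 mm, 22 g: 60 mm of its length painted orange with a blank paper patch on the upper face, the other 40 mm, at its -x end, bare wood. Origin: centre of the underside; x along its length from bare to painted end, z up. Starts flat on the counter, patch up. May be absent
- tag_yellow: Yellow shelf tag, a plywood plate 100 x 50 x 6 mm, 22 g: 60 mm of its length painted yellow with a blank paper patch on the upper face, the other 40 mm, at its -x end, bare wood. Origin: centre of the underside; x along its length from bare to painted end, z up. Starts flat on the counter, patch up. May be absent
- tag_green: Green shelf tag, a plywood plate 100 x 50 x 6 mm, 22 g: 60 mm of its length painted green with a blank paper patch on the upper face, the other 40 mm, at its -x end, bare wood. Origin: centre of the underside; x along its length from bare to painted end, z up. Starts flat on the counter, patch up. May be absent
- tag_blue: Blue shelf tag, a plywood plate 100 x 50 x 6 mm, 22 g: 60 mm of its length painted blue with a blank paper patch on the upper face, the other 40 mm, at its -x end, bare wood. Origin: centre of the underside; x along its length from bare to painted end, z up. Starts flat on the counter, patch up. May be absent
- brush: round paste brush, 178 mm, 100 g, hanging upright in its stand. Origin on its axis under the shoulder it hangs by; z up the handle. Shoulder disc 46 mm across, z = 0 to 8 mm; dark handle, 38 mm wide at its foot, 20 to 23 mm from z = 30 to 105 mm, top at 118 mm. Below: ferrule 29 mm across to z = -26 mm, bristles 24 mm across to the tip at z = -60 mm, giving up to 12 mm along z at 250 N/m
- brush_tip (a point): centre of the flat lower end of the bristles
- stand_mouth (a point): centre of the mouth of the brush stand's hole, on the top face of the stand: a fixed pale wooden block 90 x 90 x 75 mm (foot 110 x 110 x 8 mm) with an upright through hole 36 mm across; the brush hangs in it by the shoulder, its origin at the mouth. Stand and pot may stand either side
- pot: blue ceramic paste pot, 0.45 kg, loose, an open round cup: rim 96 mm across outside, 65 mm high, wall 5 mm, somewhat narrower at the foot. Origin: centre of its underside; z up
- pot_rim (a point): centre of the pot's mouth, at rim height
- jar_petals: bystander: jar of yellow petals with a white lid, 72 mm across, 101 mm high; origin under its centre
- jar_lavender: bystander: jar of violet flowers with a white lid, 72 mm across, 101 mm high; origin under its centre
Things that resemble listed ones, but are neither listed nor needed, are in the scene too. Of the things shaped like the brush, the dark wooden one is meant.

How it is judged:
By the outcome, as a careful person would: the job done as asked, in the order asked, and still so for the second after the job is handed in, with the robot touching nothing.
Of tag_red, tag_orange, tag_yellow, tag_green, tag_blue only 4 to 5 are there at a start; the rules pass over those that are not, and their reading is None.
At some moment in a run one of tag_red, tag_orange, tag_yellow, tag_green, tag_blue, pot may be knocked a few centimetres aside while the robot is not near it.
It also fails if it takes over 210 s, if anything falls off the work surface, if the arm or the gripper's body presses on something with over 40 N, if the wrist force passes 120 N, or if a joint passes its speed limit or range.

ROBOT

A 6-joint arm with a two-finger parallel gripper is mounted at the origin on the work surface. World frame = base frame: x ahead of the robot, y to its left, z up, the work surface at z = 0. Lengths are in m, angles in rad, forces in N, time in s.
With the tool pointing down it reaches from about 0.35 to 0.725 m from the base axis. Payload 4.3 kg.
Tool frame: the origin (TCP) lies between the finger pads; the fingertips stand 25 mm ahead of it and the grasp point (between the pads) lies 6 mm ahead of it (arm.tip_extent is the z of the fingertips in the tool frame, in m); z points along the fingers, y is the direction in which the jaws open and shut (so a half turn about z gives the same grasp; the last joint's range is limited). The gripper opens to 85 mm and grips with 20 to 120 N. Pads are 22 mm wide; open, the fingers measure 114 mm over their backs; the gripper's body (76 mm by 85 mm) begins 54 mm behind the grasp point. The pads swing forward as they close: fully open they stand 13 mm farther back than shut.
Start: joints at [-1.435, 0.377, 0.081, 1.274, 0, 1.46], TCP at [0.14, -0.558, 0.256] pointing down, gripper open.
Joint ranges: [-2.72, 2.72], [-0.84, 1.66], [-1.02, 1.22], [-1.77, 2.12], [-1.37, 1.28], [-3.14, 3.14]. Speed limits (rad/s): [2.57, 2.57, 3.14, 3.14, 3.14, 3.14].

INTERFACE

Orientations are given as a rotation vector (axis times angle).
In Python, from cell import arm gives the robot as it stands.
- The arm moves only by the shell command python3 -m creep 'ROWS' [FORCE]. ROWS is JSON, a list of rows, each a list of 3 entries, a list of its own where there are three numbers: the shift along the tool's x, y, z in mm, then the turn, a rotation vector about the tool's x, y, z in rad, then the finger opening in mm, from 0 to 85.4. In form: [[[dx, dy, dz], [rx, ry, rz], fingers], ...]. A call has exactly 5 rows; each row shifts and turns the commanded pose from where the row before left it, along the tool's axes as they then stand; what a row does not reach is not made up. A row lasts 1/12 s, in which the tool goes at most 41.7 mm and 7.16 degrees, less where a joint would pass 70% of its speed; a pose out of reach is approached as far as the arm can. A call with a gripper value outside its range is refused whole. The fingers move at their own pace and stop on an object; FORCE is the grip in N (left out, the last holds). Time passes only in rows, so rows that do not move let the fingers close, or fill a call up. It gives the time, the measured TCP pose, the force and the opening at its end, in the units of the state.
- arm.get_state(): the state, without advancing time (a new reading comes with each control period).
- arm.camera(name): name is "scene" or "top" or "wrist"; returns (picture, depth): 480x640x3 uint8, red, green, blue; 480x640 float32, m along the optical axis (not along the pixel's ray), 0 where there is no reading.
- arm.camera_model(name): a dict with "camera_matrix" (3x3 intrinsics, pixels), "position" and "rotation" of the camera in the world. Camera axes: x right, y up, looking along -z (the intrinsics and any distortion apply to the point x, -y, -z); pixel columns grow to the right and rows downward; lengths in m; the calibration is good to about 2 mm. The wrist camera is an equidistant fisheye: a pixel r from the principal point sees the ray r / f radians off the axis. A picture is of the moment at which its call begins: read the wrist's pose just before it. camera_model takes no time and is no camera call; for the wrist camera it gives the pose at the moment of the call.
- arm.hand_in(): hands the job in, once; it reports no verdict.
The state is a dict: "clock": time; "q": joint angles; "joint_velocities": joint speeds; "effort": joint torques, N m; "eef_pos": TCP position; "ee_rot": TCP orientation; "wrist_force": force on the tool from outside, world axes, zero at the start; "torque": the same for the moment, N m; "grip_width": finger opening in m.
Only numpy, scipy, OpenCV 4.12 (cv2) and the standard library are available. Lean on these libraries where they do the work, as an engineer would, in place of code of your own. Each camera call takes 0.05 s, during which the arm holds its last target.

## Working session

There is one attempt and no reset: what is moved stays moved. The work goes in short steps, Python scripts to look and compute and a shell command to move; the robot and the scene stay as the last step left them, time stands still between calls to the robot, and variables do not carry over. Pictures are saved under pics/ and viewed, and the job is handed in when it is done.

```bash
ls; mkdir -p pics; python3 - <<'E'
from cell import arm
import cv2
print(arm.get_state())
for n in ["scene","top","wrist"]:
    p,d=arm.camera(n); cv2.imwrite(f"pics/a_{n}.png",p[:,:,::-1])
    print(n,arm.camera_model(n))
E
```

```text
pics
{'clock': 0.0, 'q': array([-1.43529274e+00,  3.78095463e-01,  7.96374498e-02,  1.27441571e+00,
       -3.35370399e-05,  1.46050256e+00]), 'joint_velocities': array([ 0.00105456, -0.00041322,  0.00068241,  0.00047827, -0.00148255,
        0.00028031]), 'effort': array([ 1.48029201e-03, -4.63606095e+01,  2.69874072e+01,  2.08147417e-02,
       -4.56652879e-05, -4.55117970e-06]), 'eef_pos': array([ 0.13983195, -0.5571111 ,  0.25534681]), 'ee_rot': array([-3.11583590e+00, -3.84871836e-01,  9.37445681e-05]), 'wrist_force': array([-0.57587809, -0.25637659,  0.27015988]), 'torque': array([-0.00433412, -0.03542665, -0.00239082]), 'grip_width': 0.08505946371860412}
scene {'camera_matrix': array([[556.10599634,   0.        , 313.53827121],
       [  0.        , 556.10599634, 235.6070704 ],
       [  0.        ,   0.        ,   1.        ]]), 'position': array([1.2789798 , 1.05740341, 0.86218532]), 'rotation': array([0.38548313, 1.25602752, 2.21753773])}
top {'camera_matrix': array([[435.89514004,   0.        , 315.79796962],
       [  0.        , 435.89514004, 238.30864251],
       [  0.        ,   0.        ,   1.        ]]), 'position': array([0.32538626, 0.06198936, 0.95920927]), 'rotation': array([ 0.18956912, -0.19723912, -1.5881515 ])}
wrist {'camera_matrix': array([[371.64829954,   0.        , 316.60373217],
       [  0.        , 371.64829954, 231.37308188],
       [  0.        ,   0.        ,   1.        ]]), 'position': array([ 0.2093249 , -0.53911906,  0.37272848]), 'rotation': array([-0.24089799,  0.19084782, -1.31589097])}
```

View pics/a_scene.png

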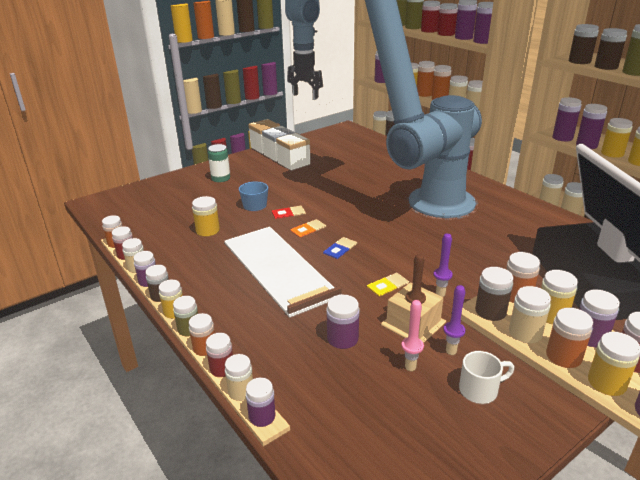

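View pics/a_top.png

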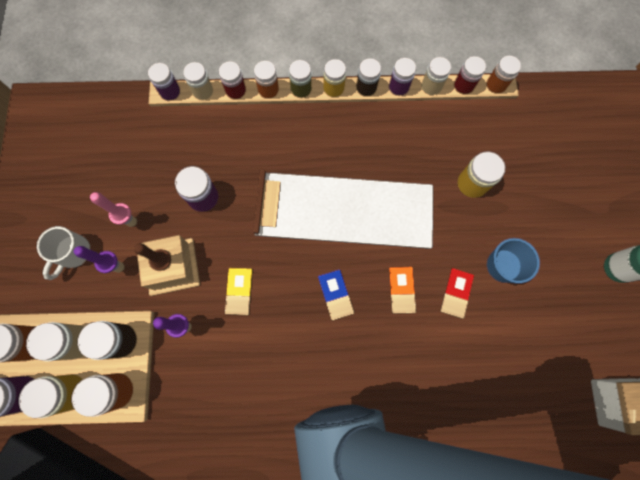

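View pics/a_wrist.png

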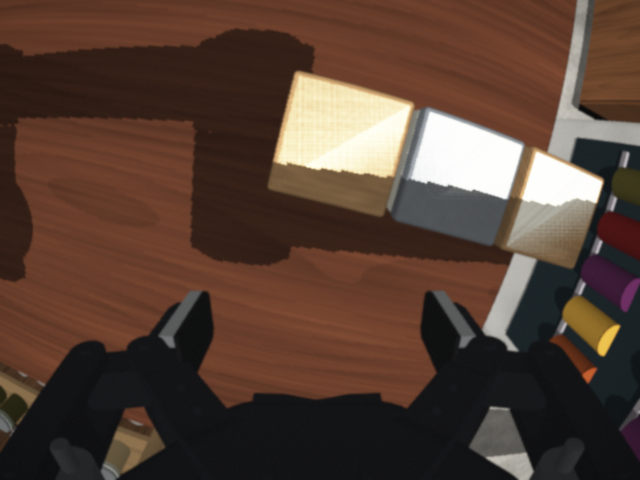

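```bash
cat > h.py <<'E'
from cell import arm
import numpy as np, cv2
from scipy.spatial.transform import Rotation as R
def cloud(n="top"):
    p,d=arm.camera(n); m=arm.camera_model(n); K=m["camera_matrix"]
    v,u=np.mgrid[0:480,0:640]
    x=(u-K[0,2])/K[0,0]*d; y=(v-K[1,2])/K[1,1]*d
    P=np.stack([x,-y,-d],-1)@R.from_rotvec(m["rotation"]).as_matrix().T+m["position"]
    return p,d,P
def rect(mask,P):
    pts=P[mask][:,:2].astype(np.float32)
    return cv2.minAreaRect(pts*1000)
def comps(mask,mn=60):
    n,l,s,c=cv2.connectedComponentsWithStats(mask.astype(np.uint8))
    return [(l==i,s[i],c[i]) for i in range(1,n) if s[i,4]>mn]
E
python3 - <<'E'
from h import *
print("tipext",arm.tip_extent)
p,d,P=cloud(); np.savez("t0.npz",p=p,d=d,P=P)
hsv=cv2.cvtColor(p,cv2.COLOR_RGB2HSV)
for u,v in [(320,140),(360,270),(350,210),(270,200),(262,220),(240,270),(333,285),(160,258),(195,180),(487,165),(515,260),(515,242),(402,275)]:
    print((u,v),P[v,u].round(4),hsv[v,u])
# table plane
for z0,z1,nm in [(0.006,0.014,'board')]:
    pass
reg=(P[...,2]>0.004)&(P[...,2]<0.05)
for m,s,c in comps(reg&(d>0),150):
    print(s[:5],c.round(),[np.round(x,1) for x in rect(m,P)],np.median(P[m][:,2]).round(4))
E
```

```text
tipext 0.025
(320, 140) [ 8.091e-01  3.760e-02 -3.000e-04] [ 10 145 107]
(360, 270) [ 0.4903 -0.0425  0.    ] [  9 147 106]
(350, 210) [ 0.6283 -0.0258  0.0079] [ 19   9 240]
(270, 200) [0.6545 0.1563 0.0157] [ 19 102 237]
(262, 220) [0.6069 0.1742 0.0171] [ 17 111 205]
(240, 270) [0.4958 0.2234 0.0084] [ 27 181 250]
(333, 285) [0.4578 0.0191 0.0039] [ 26   8 250]
(160, 258) [0.5072 0.3675 0.1034] [ 11 155  41]
(195, 180) [0.673  0.3051 0.101 ] [ 12  11 237]
(487, 165) [ 0.6923 -0.3135  0.0981] [ 10  10 234]
(515, 260) [ 0.5033 -0.3895  0.0035] [104 120 170]
(515, 242) [ 0.5336 -0.3724  0.0512] [104 113  99]
(402, 275) [ 0.4761 -0.1345  0.0033] [ 22  15 249]
[ 149   73  369   33 6382] [331.  92.] [array([942.8,   1.9]), array([ 71.4, 901.2]), np.float64(0.1)] 0.013
[457 168  32  30 298] [468. 187.] [array([ 674.4, -298.8]), array([70.7, 31.8]), np.float64(41.8)] 0.0271
[  253   170   180    78 11063] [344. 210.] [array([631.7, -13.2]), array([401.6, 154.5]), np.float64(84.3)] 0.01
[185 185  33  28 241] [206. 203.] [array([652.6, 303. ]), array([30.5, 70.5]), np.float64(32.0)] 0.0272

[... 680 characters left out ...]
227.8]), array([ 50.5, 102.7]), np.float64(86.3)] 0.0062
[389 267  26  46 853] [402. 290.] [array([ 443.6, -131.2]), array([99.1, 50.9]), np.float64(0.7)] 0.0059
[441 268  33  50 793] [457. 292.] [array([ 433.7, -251.4]), array([50.5, 99.8]), np.float64(70.3)] 0.0058
[318 270  35  50 880] [335. 294.] [array([436.8,  16.4]), array([99.7, 52.5]), np.float64(16.1)] 0.0059
[   0  311  153  115 7382] [ 89. 367.] [array([299.4, 570.6]), array([225.2, 320.7]), np.float64(0.0)] 0.0183
[592 379  48  51 737] [604. 401.] [array([ 221.5, -532.9]), array([ 61.7, 122.2]), np.float64(47.5)] 0.0272
[  25  428  101   52 1013] [ 75. 454.] [array([134.7, 536.1]), array([211. ,   4.7]), np.float64(61.5)] 0.0289
```

```bash
python3 - <<'E'
from h import *
z=np.load("t0.npz"); p,d,P=z["p"],z["d"],z["P"]
hsv=cv2.cvtColor(p,cv2.COLOR_RGB2HSV)
reg=(P[...,2]>0.0055)&(P[...,2]<0.0145)&(P[...,0]>.5)&(P[...,0]<.75)&(abs(P[...,1])<.2)&(hsv[...,1]<60)&(hsv[...,2]>150)
for m,s,c in comps(reg,800): print('face',s,[np.round(x,1) for x in rect(m,P)])
reg=(P[...,0]>.5)&(P[...,0]<.75)&(P[...,1]>.1)&(P[...,1]<.24)&(hsv[...,1]>80)&(P[...,2]>0.0125)&(P[...,2]<.022)&(hsv[...,2]>150)
for m,s,c in comps(reg,100): print('batten',s,[np.round(x,1) for x in rect(m,P)],np.median(P[m],0))
reg=(P[...,2]>.066)&(P[...,2]<.082)&(P[...,1]>.3)&(P[...,1]<.46)&(P[...,0]>.4)
for m,s,c in comps(reg,100): print('stand',s,[np.round(x,1) for x in rect(m,P)],np.median(P[m],0))
reg=(P[...,2]>.17)&(P[...,2]<.21)&(P[...,1]>.3)&(P[...,1]<.46)&(P[...,0]>.4)
for m,s,c in comps(reg,10): print('brushtop',s,[np.round(x,1) for x in rect(m,P)],np.median(P[m],0))
reg=(P[...,2]>.055)&(P[...,2]<.075)&(P[...,1]<-.3)&(P[...,1]>-.46)&(P[...,0]>.4)&(P[...,0]<.6)
for m,s,c in comps(reg,30): print('pot',s,[np.round(x,1) for x in cv2.minEnclosingCircle((P[m][:,:2]*1000).astype(np.float32))],P[m].mean(0),np.percentile(P[m][:,2],95))
print(np.array2string(P[250:268:2,140:180:4,2],precision=3))
E
```

```text
face [ 259  174  171   74 9494] [array([630. , -15.9]), array([382.2, 151. ]), np.float64(84.1)]
batten [262 181  18  45 614] [array([647.4, 155.6]), array([ 31.8, 108.9]), np.float64(84.0)] [0.64634738 0.1561026  0.01631506]
stand [150  69  24  21 129] [array([930.3, 395.3]), array([32.1, 52.1]), np.float64(32.9)] [0.91971413 0.39001942 0.0759881 ]
stand [ 137  236   49   51 1426] [array([508.8, 377. ]), array([91.3, 90.8]), np.float64(10.4)] [0.49730883 0.36651496 0.07515658]
brushtop [134 243  15  14 146] [array([507.9, 375.4]), array([20.1, 21.6]), np.float64(57.1)] [0.50616296 0.37306432 0.18883024]
pot [492 238  47  45 474] [array([ 490.8, -362.9]), np.float64(48.8)] [ 0.49310259 -0.36725518  0.06226358] 0.0660092748332865
[[0.19  0.185 0.169 0.144 0.081 0.084 0.084 0.078 0.074 0.073]
 [0.19  0.181 0.169 0.147 0.114 0.09  0.086 0.078 0.074 0.075]
 [0.187 0.181 0.162 0.145 0.126 0.097 0.089 0.082 0.075 0.073]
 [0.074 0.166 0.159 0.144 0.128 0.104 0.089 0.086 0.074 0.077]
 [0.076 0.074 0.146 0.135 0.121 0.103 0.088 0.082 0.074 0.073]
 [0.075 0.076 0.084 0.124 0.115 0.101 0.093 0.083 0.075 0.075]
 [0.074 0.076 0.084 0.096 0.102 0.099 0.091 0.085 0.076 0.075]
 [0.071 0.075 0.075 0.09  0.094 0.093 0.084 0.959 0.074 0.075]
 [0.075 0.077 0.076 0.084 0.09  0.089 0.082 0.079 0.077 0.074]]
```

```bash
cat >> h.py <<'E'
def rot(yaw,ry=0):
    # tool down, tool x at yaw; then tilt ry about tool y
    x=np.array([np.cos(yaw),np.sin(yaw),0]);z=np.array([0,0,-1.]);y=np.cross(z,x)
    return R.from_matrix(np.stack([x,y,z],1))*R.from_rotvec([0,ry,0])
def go(pos,yaw,ry=0,grip=None,n=None):
    s=arm.get_state(); p0=s["eef_pos"]; R0=R.from_rotvec(s["ee_rot"]); R1=rot(yaw,ry)
    rv=(R0.inv()*R1).as_rotvec(); dp=np.array(pos)-p0
    k=int(max(np.ceil(np.linalg.norm(dp)/.038),np.ceil(np.linalg.norm(rv)/.115),1))
    k=n or k
    print("clock %.2f pos"%s["clock"],p0.round(4),"rv",s["ee_rot"].round(3),"f",s["wrist_force"].round(1),"w %.4f"%s["grip_width"],"rows",k, "turn",rv.round(3),"dp(tool,mm)",(R0.inv().apply(dp)*1000).round(1))
    Rc=R0
    for i in range(k):
        t=Rc.inv().apply(dp/k*1000); print(i+1,t.round(0 if k>2 else 1).tolist(),(rv/k).round(3).tolist())
        Rc=Rc*R.from_rotvec(rv/k)
E
python3 -c "
from h import *
go([.4393,-.2534,.10],2.798)"
```

```text
clock 0.20 pos [ 0.1399 -0.5573  0.2557] rv [-3.117 -0.385  0.   ] f [-0.6 -0.2 -0.6] w 0.0854 rows 23 turn [-0.000e+00 -2.000e-03 -2.552e+00] dp(tool,mm) [ 364.4 -221.7  156.1]
1 [16.0, -10.0, 7.0] [-0.0, -0.0, -0.111]
2 [17.0, -8.0, 7.0] [-0.0, -0.0, -0.111]
3 [18.0, -6.0, 7.0] [-0.0, -0.0, -0.111]
4 [18.0, -4.0, 7.0] [-0.0, -0.0, -0.111]
5 [18.0, -2.0, 7.0] [-0.0, -0.0, -0.111]
6 [19.0, 0.0, 7.0] [-0.0, -0.0, -0.111]
7 [18.0, 2.0, 7.0] [-0.0, -0.0, -0.111]
8 [18.0, 4.0, 7.0] [-0.0, -0.0, -0.111]
9 [17.0, 6.0, 7.0] [-0.0, -0.0, -0.111]
10 [17.0, 8.0, 7.0] [-0.0, -0.0, -0.111]
11 [16.0, 10.0, 7.0] [-0.0, -0.0, -0.111]
12 [14.0, 12.0, 7.0] [-0.0, -0.0, -0.111]
13 [13.0, 13.0, 7.0] [-0.0, -0.0, -0.111]
14 [12.0, 14.0, 7.0] [-0.0, -0.0, -0.111]
15 [10.0, 16.0, 7.0] [-0.0, -0.0, -0.111]
16 [8.0, 17.0, 7.0] [-0.0, -0.0, -0.111]
17 [6.0, 17.0, 7.0] [-0.0, -0.0, -0.111]
18 [4.0, 18.0, 7.0] [-0.0, -0.0, -0.111]
19 [2.0, 18.0, 7.0] [-0.0, -0.0, -0.111]
20 [0.0, 19.0, 7.0] [-0.0, -0.0, -0.111]
21 [-2.0, 18.0, 7.0] [-0.0, -0.0, -0.111]
22 [-4.0, 18.0, 7.0] [-0.0, -0.0, -0.111]
23 [-6.0, 18.0, 7.0] [-0.0, -0.0, -0.111]
```

```bash
python3 -m creep '[[[36,-22,5],[0,0,0],85],[[36,-22,5],[0,0,0],85],[[36,-22,5],[0,0,0],85],[[36,-22,5],[0,0,0],85],[[36,-22,5],[0,0,0],85]]' 30; python3 -m creep '[[[36,-22,5],[0,0,-0.11],85],[[36,-22,5],[0,0,-0.11],85],[[36,-22,5],[0,0,-0.11],85],[[36,-22,5],[0,0,-0.11],85],[[0,0,5],[0,0,-0.11],85]]'; 
for i in 1 2 3; do :; done
python3 -m creep '[[[0,0,5],[0,0,-0.12],75],[[0,0,5],[0,0,-0.12],75],[[0,0,5],[0,0,-0.12],75],[[0,0,5],[0,0,-0.12],75],[[0,0,5],[0,0,-0.12],75]]'
python3 -m creep '[[[0,0,5],[0,0,-0.12],75],[[0,0,5],[0,0,-0.12],75],[[0,0,5],[0,0,-0.12],75],[[0,0,5],[0,0,-0.12],75],[[0,0,5],[0,0,-0.12],75]]'
python3 -c "
from h import *
go([.4393,-.2534,.10],2.798)"
```

```text
clock: 0.62
eef_pos: [0.2857, -0.4085, 0.2314]
ee_rot: [-3.118, -0.384, -0.0]
wrist_force: [1.7, -0.4, -0.3]
grip_width: 0.0849
clock: 1.03
eef_pos: [0.3812, -0.2692, 0.2067]
ee_rot: [-2.884, -1.236, -0.003]
wrist_force: [-0.3, -0.5, -0.1]
grip_width: 0.0849
clock: 1.45
eef_pos: [0.3791, -0.2754, 0.1818]
ee_rot: [-2.401, -2.026, 0.0]
wrist_force: [-0.3, 0.4, 0.6]
grip_width: 0.075
clock: 1.87
eef_pos: [0.3791, -0.2755, 0.1568]
ee_rot: [-1.695, -2.645, 0.0]
wrist_force: [-0.9, 1.3, 0.4]
grip_width: 0.0752
clock 1.87 pos [ 0.3791 -0.2755  0.1568] rv [-1.695 -2.645  0.   ] f [-0.9  1.3  0.4] w 0.0752 rows 7 turn [-0.    -0.    -0.796] dp(tool,mm) [-5.1 64.  56.8]
1 [-1.0, 9.0, 8.0] [-0.0, -0.0, -0.114]
2 [-2.0, 9.0, 8.0] [-0.0, -0.0, -0.114]
3 [-3.0, 9.0, 8.0] [-0.0, -0.0, -0.114]
4 [-4.0, 8.0, 8.0] [-0.0, -0.0, -0.114]
5 [-5.0, 8.0, 8.0] [-0.0, -0.0, -0.114]
6 [-6.0, 7.0, 8.0] [-0.0, -0.0, -0.114]
7 [-6.0, 7.0, 8.0] [-0.0, -0.0, -0.114]
```

```bash
python3 -m creep '[[[-1,13,11],[0,0,-0.114],75],[[-3,13,11],[0,0,-0.114],75],[[-4,13,11],[0,0,-0.114],75],[[-5,12,11],[0,0,-0.114],75],[[-7,11,12],[0,0,-0.114],75]]'
python3 -m creep '[[[0,0,0],[0,0,-0.114],75],[[0,0,0],[0,0,-0.112],75],[[0,0,0],[0,0,0],75],[[0,0,0],[0,0,0],75],[[0,0,0],[0,0,0],75]]'
python3 -c "
from h import *
go([.4393,-.2534,.035],2.798)
p,d=arm.camera('wrist');cv2.imwrite('pics/w1.png',p[:,:,::-1])
go([.4393,-.2534,.035],2.798)"
```

```text
clock: 2.28
eef_pos: [0.4419, -0.2533, 0.1007]
ee_rot: [0.884, 3.015, -0.0]
wrist_force: [-0.5, 0.3, 0.2]
grip_width: 0.075
clock: 2.7
eef_pos: [0.4414, -0.2537, 0.1012]
ee_rot: [0.55, 3.093, -0.0]
wrist_force: [-0.7, -0.4, 0.3]
grip_width: 0.0749
clock 2.70 pos [ 0.4414 -0.2537  0.1012] rv [ 0.55   3.093 -0.   ] f [-0.7 -0.4  0.3] w 0.0749 rows 2 turn [-0.     0.    -0.009] dp(tool,mm) [ 2.1 -0.4 66.2]
1 [1.0, -0.2, 33.1] [-0.0, 0.0, -0.004]
2 [1.0, -0.2, 33.1] [-0.0, 0.0, -0.004]
clock 2.75 pos [ 0.4414 -0.2538  0.1013] rv [ 0.55   3.093 -0.   ] f [ 0.   0.3 -0.5] w 0.0749 rows 2 turn [-0.     0.    -0.008] dp(tool,mm) [ 2.1 -0.4 66.3]
1 [1.1, -0.2, 33.2] [-0.0, 0.0, -0.004]
2 [1.1, -0.2, 33.2] [-0.0, 0.0, -0.004]
```

View pics/w1.png

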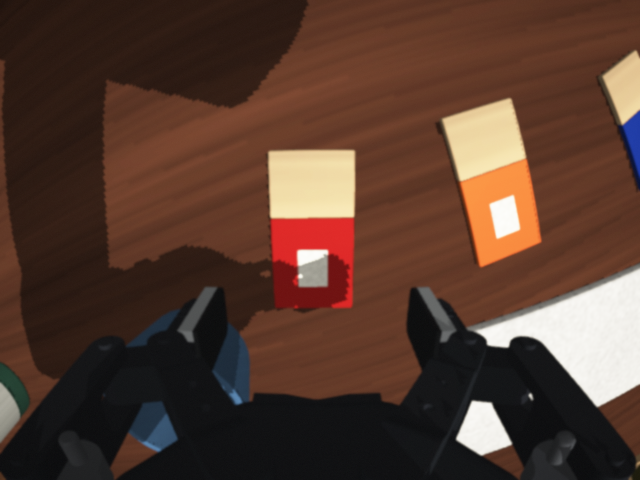

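```bash
python3 -m creep '[[[1,0,22],[0,0,-0.004],65],[[1,0,22],[0,0,-0.004],65],[[0,0,22],[0,0,0],62],[[0,0,6],[0,0,0],60],[[0,0,0],[0,0,0],60]]'
python3 -m creep '[[[0,0,2],[0,0,0],60],[[0,0,0],[0,0,0],58],[[0,0,2],[0,0,0],56],[[0,0,0],[0,0,0],56],[[0,0,0],[0,0,0],56]]'
python3 -c "
from h import *
p,d=arm.camera('wrist');cv2.imwrite('pics/w2.png',p[:,:,::-1])
go([.4393,-.2534,.022],2.798)"
```

```text
clock: 3.17
eef_pos: [0.438, -0.252, 0.0277]
ee_rot: [-0.535, -3.092, -0.003]
wrist_force: [0.4, -0.1, 0.2]
grip_width: 0.0596
clock: 3.58
eef_pos: [0.44, -0.2533, 0.0258]
ee_rot: [0.534, 3.095, -0.001]
wrist_force: [0.3, -0.3, -0.2]
grip_width: 0.0561
clock 3.63 pos [ 0.4399 -0.2532  0.0257] rv [ 5.340e-01  3.095e+00 -1.000e-03] f [-0.3 -0.9  0.3] w 0.0558 rows 1 turn [-0.     0.001  0.002] dp(tool,mm) [ 0.5 -0.4  3.7]
1 [0.5, -0.4, 3.7] [-0.0, 0.001, 0.002]
```

View pics/w2.png

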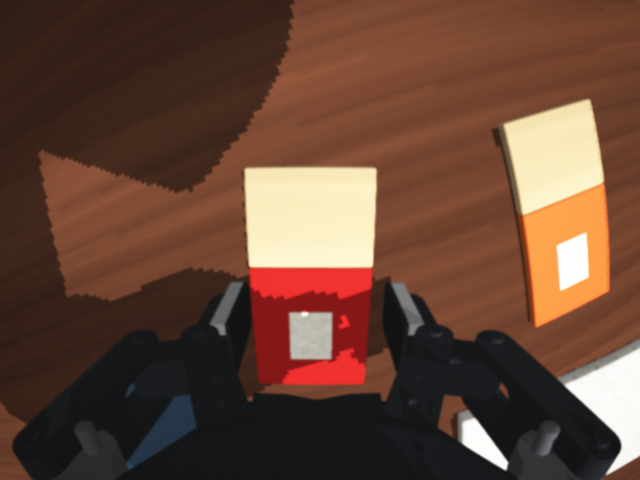

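```bash
python3 -m creep '[[[0,0,1],[0,0,0],55],[[0,0,0],[0,0,0],55],[[0,0,1],[0,0,0],55],[[0,0,0],[0,0,0],55],[[0,0,0],[0,0,0],55]]'
python3 -m creep '[[[0,0,0],[0,0,0],40],[[0,0,0],[0,0,0],40],[[0,0,0],[0,0,0],40],[[0,0,0],[0,0,0],40],[[0,0,0],[0,0,0],40]]' 30

```

```text
clock: 4.05
eef_pos: [0.4394, -0.2529, 0.0231]
ee_rot: [-0.534, -3.096, -0.0]
wrist_force: [0.0, 0.1, -0.4]
grip_width: 0.0552
clock: 4.47
eef_pos: [0.4396, -0.253, 0.0234]
ee_rot: [0.534, 3.096, -0.0]
wrist_force: [0.1, -0.1, 4.3]
grip_width: 0.0486
```

```bash
cat >> h.py <<'E'
BY=np.radians(-95.85); E0=np.array([.645,.122]); e=np.array([np.cos(BY),np.sin(BY)])
def place(i,off=6,h=23.4,up=1.0,bx=0):
    b=off*np.cos(.09)+h*np.sin(.09)+65*i+bx
    xy=E0+e*b/1000
    return [xy[0],xy[1],(14.5-off*np.sin(.09)+h*np.cos(.09)+up)/1000]
PY=BY+np.pi
E
python3 -m creep '[[[0,0,-20],[0,0,0],40],[[0,0,-40],[0,0,0],40],[[0,0,-40],[0,0,0],40],[[0,0,0],[0,0,0],40],[[0,0,0],[0,0,0],40]]'
python3 -c "
from h import *
print(place(0))
t=place(0);t[2]=.11
go(t,PY)"
```

```text
clock: 4.88
eef_pos: [0.4415, -0.2544, 0.1257]
ee_rot: [0.533, 3.09, -0.005]
wrist_force: [-1.2, 0.3, 0.1]
grip_width: 0.0488
[np.float64(0.644176565118318), np.float64(0.11396319918355137), np.float64(0.03826602265729259)]
clock 4.88 pos [ 0.4415 -0.2544  0.1257] rv [ 0.533  3.09  -0.005] f [-1.2  0.3  0.1] w 0.0488 rows 12 turn [0.002 0.006 1.331] dp(tool,mm) [-67.4 415.   15.3]
1 [-6.0, 35.0, 1.0] [0.0, 0.001, 0.111]
2 [-2.0, 35.0, 1.0] [0.0, 0.001, 0.111]
3 [2.0, 35.0, 1.0] [0.0, 0.001, 0.111]
4 [6.0, 35.0, 1.0] [0.0, 0.001, 0.111]
5 [10.0, 34.0, 1.0] [0.0, 0.001, 0.111]
6 [13.0, 32.0, 1.0] [0.0, 0.001, 0.111]
7 [17.0, 31.0, 1.0] [0.0, 0.001, 0.111]
8 [20.0, 29.0, 1.0] [0.0, 0.001, 0.111]
9 [23.0, 26.0, 1.0] [0.0, 0.001, 0.111]
10 [26.0, 23.0, 1.0] [0.0, 0.001, 0.111]
11 [28.0, 20.0, 1.0] [0.0, 0.001, 0.111]
12 [31.0, 17.0, 1.0] [0.0, 0.001, 0.111]
```

```bash
python3 -m creep '[[[-6,35,1],[0,0,0.111],40],[[-2,35,1],[0,0,0.111],40],[[2,35,1],[0,0,0.111],40],[[6,35,1],[0,0,0.111],40],[[10,34,1],[0,0,0.111],40]]'
python3 -m creep '[[[13,32,1],[0,0,0.111],40],[[17,31,1],[0,0,0.111],40],[[20,29,1],[0,0,0.111],40],[[23,26,1],[0,0,0.111],40],[[26,23,1],[0,0,0.111],40]]'
python3 -m creep '[[[28,20,1],[0,0,0.111],40],[[31,17,1],[0,0,0.111],40],[[0,0,0],[0,0,0],40],[[0,0,0],[0,0.09,0],40],[[0,0,0],[0,0,0],40]]'
python3 -c "
from h import *
t=place(0);t[2]=.06
go(t,PY,.09)"
```

```text
clock: 5.3
eef_pos: [0.5244, -0.0967, 0.1162]
ee_rot: [-1.369, -2.824, 0.001]
wrist_force: [0.4, -0.4, -1.2]
grip_width: 0.0488
clock: 5.72
eef_pos: [0.6091, 0.0558, 0.1108]
ee_rot: [-2.09, -2.342, 0.004]
wrist_force: [0.6, -1.5, -0.2]
grip_width: 0.0487
clock: 6.13
eef_pos: [0.642, 0.1142, 0.1086]
ee_rot: [-2.286, -2.061, -0.099]
wrist_force: [0.0, 0.0, -0.8]
grip_width: 0.0491
clock 6.13 pos [0.642  0.1142 0.1086] rv [-2.286 -2.061 -0.099] f [ 0.   0.  -0.8] w 0.0491 rows 2 turn [-0.003  0.    -0.002] dp(tool,mm) [-4.4  2.4 48.4]
1 [-2.2, 1.2, 24.2] [-0.002, 0.0, -0.001]
2 [-2.2, 1.2, 24.2] [-0.002, 0.0, -0.001]
```

```bash
python3 -m creep '[[[-2,1,24],[0,0,0],40],[[-2,1,24],[0,0,0],40],[[0,0,0],[0,0,0],40],[[0,0,0],[0,0,0],40],[[0,0,0],[0,0,0],40]]'
python3 -c "
from h import *
go(place(0),PY,.09)
p,d=arm.camera('wrist');cv2.imwrite('pics/w3.png',p[:,:,::-1])
p,d=arm.camera('scene');cv2.imwrite('pics/s3.png',cv2.resize(p[160:360,180:420,::-1],None,fx=3,fy=3))"
```

```text
clock: 6.55
eef_pos: [0.6449, 0.1151, 0.0632]
ee_rot: [-2.287, -2.062, -0.101]
wrist_force: [0.6, 0.6, -0.1]
grip_width: 0.0486
clock 6.55 pos [0.6449 0.1151 0.0632] rv [-2.287 -2.062 -0.101] f [ 0.6  0.6 -0.1] w 0.0486 rows 1 turn [-0.001  0.001 -0.001] dp(tool,mm) [-3.5 -0.6 24.8]
1 [-3.5, -0.6, 24.8] [-0.001, 0.001, -0.001]
```

View pics/w3.png

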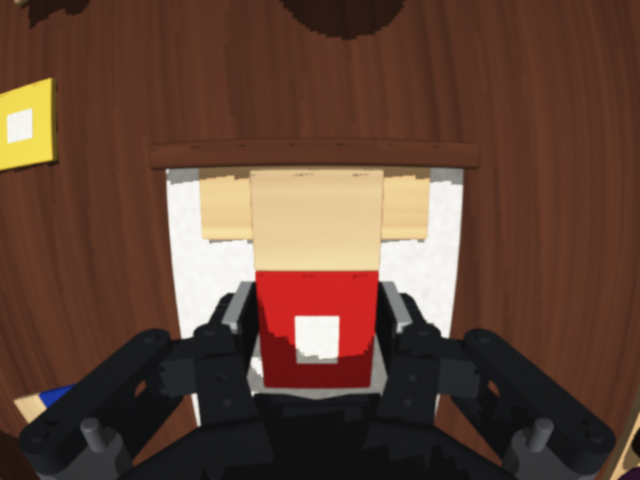

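View pics/s3.png

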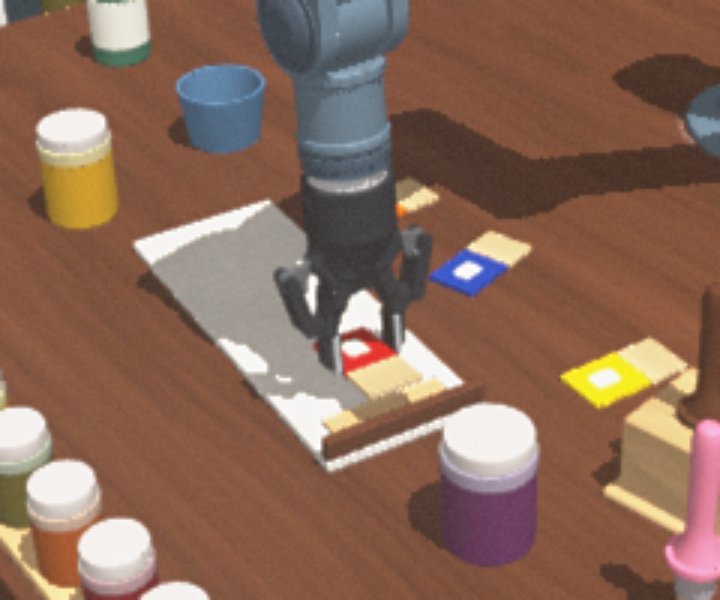

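```bash
python3 -m creep '[[[-2,0,8],[0,0,0],40],[[-2,-0.5,8],[0,0,0],40],[[0,0,5],[0,0,0],40],[[0,0,0],[0,0,0],40],[[0,0,0],[0,0,0],40]]'
python3 -c "
from h import *
go(place(0,bx=1),PY,.09)
"
```

```text
clock: 7.07
eef_pos: [0.6437, 0.1134, 0.0409]
ee_rot: [-2.286, -2.062, -0.101]
wrist_force: [-0.1, -1.4, 0.1]
grip_width: 0.049
clock 7.07 pos [0.6437 0.1134 0.0409] rv [-2.286 -2.062 -0.101] f [-0.1 -1.4  0.1] w 0.0490 rows 1 turn [-0.002  0.    -0.001] dp(tool,mm) [-0.7  0.4  2.6]
1 [-0.7, 0.4, 2.6] [-0.002, 0.0, -0.001]
```

```bash
python3 -m creep '[[[-0.5,0.5,2],[0,0,0],40],[[0,0,1],[0,0,0],40],[[0,0,0],[0,0,0],40],[[0,0,0],[0,0,0],40],[[0,0,0],[0,0,0],40]]'

```

```text
clock: 7.48
eef_pos: [0.6451, 0.1132, 0.0388]
ee_rot: [-2.287, -2.063, -0.103]
wrist_force: [-0.7, 0.5, 0.0]
grip_width: 0.0486
```

```bash
python3 -m creep '[[[0,0,1],[0,0,0],40],[[0,0,0],[0,0,0],40],[[0,0,0],[0,0,0],56],[[0,0,0],[0,0,0],62],[[0,0,0],[0,0,0],64]]'
python3 -m creep '[[[0,0,-10],[0,0,0],64],[[0,0,-30],[0,0,0],64],[[0,0,-30],[0,0,0],64],[[0,0,0],[0,-0.09,0],64],[[0,0,0],[0,0,0],64]]'
python3 -c "
from h import *
m=arm.camera_model('wrist')
p,d=arm.camera('wrist');cv2.imwrite('pics/w4.png',p[:,:,::-1])"
```

```text
clock: 7.9
eef_pos: [0.645, 0.1133, 0.0378]
ee_rot: [-2.287, -2.063, -0.103]
wrist_force: [1.2, 0.6, 0.6]
grip_width: 0.0638
clock: 8.32
eef_pos: [0.6466, 0.1087, 0.1111]
ee_rot: [2.328, 2.104, 0.007]
wrist_force: [-0.3, 0.7, -0.7]
grip_width: 0.0638
```

View pics/w4.png

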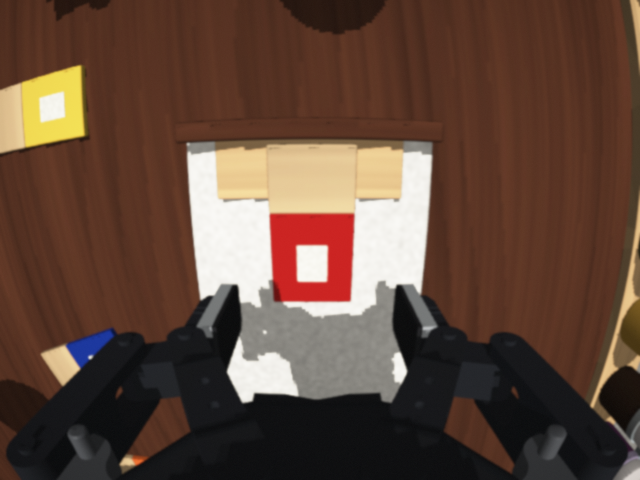

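```bash
cat >> h.py <<'E'
HUE=dict(red=((0,6),(173,180)),orange=((7,14),),yellow=((22,32),),blue=((108,125),))
def tags(tag=""):
    p,d,P=cloud(); hsv=cv2.cvtColor(p,cv2.COLOR_RGB2HSV)
    cv2.imwrite(f"pics/top_{tag}.png",p[:,:,::-1])
    for c,rs in HUE.items():
        m=np.zeros(d.shape,bool)
        for a,b in rs: m|=(hsv[...,0]>=a)&(hsv[...,0]<=b)
        m&=(hsv[...,1]>(150 if c!='orange' else 195))&(hsv[...,2]>90)&(d>0)&(P[...,2]<.04)&(P[...,0]>.35)&(P[...,0]<.75)&(abs(P[...,1])<.35)
        m=cv2.morphologyEx(m.astype(np.uint8),cv2.MORPH_CLOSE,np.ones((9,9)))>0
        m=m&(d>0)
        for mm,s,ce in comps(m,120):
            r=rect(mm,P); print(c,s[4],[np.round(x,1) for x in r],ce.round(),np.median(P[mm][:,2]).round(4))
E
python3 -c "
from h import *
tags('b')"
```

```text
orange 452 [array([ 465.7, -132.3]), array([51.6, 59.7]), np.float64(88.9)] [401. 280.] 0.0053
```

View pics/top_b.png

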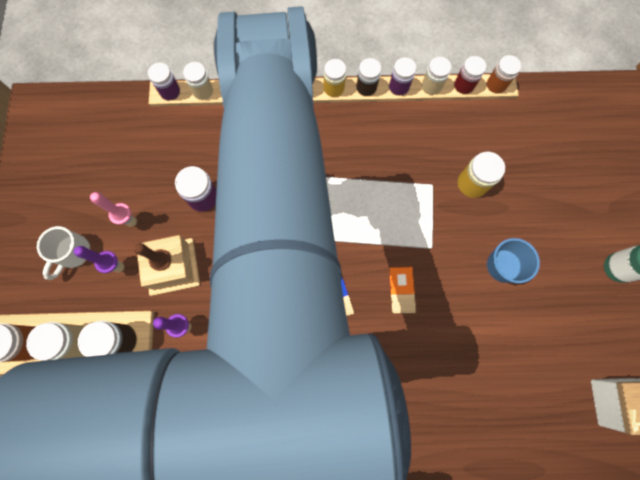

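```bash
python3 -c "
from h import *
go([.4497,-.1314,.09],3.1416)"
```

```text
clock 8.42 pos [0.6442 0.1078 0.1076] rv [-2.331e+00 -2.105e+00 -2.000e-03] f [-0.4 -0.2 -0.6] w 0.0640 rows 15 turn [ 1.000e-03 -1.000e-03 -1.672e+00] dp(tool,mm) [-257.8 -169.3   17.2]
1 [-17.0, -11.0, 1.0] [0.0, -0.0, -0.111]
2 [-16.0, -13.0, 1.0] [0.0, -0.0, -0.111]
3 [-14.0, -15.0, 1.0] [0.0, -0.0, -0.111]
4 [-13.0, -16.0, 1.0] [0.0, -0.0, -0.111]
5 [-11.0, -18.0, 1.0] [0.0, -0.0, -0.111]
6 [-9.0, -19.0, 1.0] [0.0, -0.0, -0.111]
7 [-6.0, -20.0, 1.0] [0.0, -0.0, -0.111]
8 [-4.0, -20.0, 1.0] [0.0, -0.0, -0.111]
9 [-2.0, -20.0, 1.0] [0.0, -0.0, -0.111]
10 [0.0, -21.0, 1.0] [0.0, -0.0, -0.111]
11 [3.0, -20.0, 1.0] [0.0, -0.0, -0.111]
12 [5.0, -20.0, 1.0] [0.0, -0.0, -0.111]
13 [7.0, -19.0, 1.0] [0.0, -0.0, -0.111]
14 [9.0, -18.0, 1.0] [0.0, -0.0, -0.111]
15 [11.0, -17.0, 1.0] [0.0, -0.0, -0.111]
```

```bash
python3 -m creep '[[[-17,-11,1],[0,0,-0.111],64],[[-16,-13,1],[0,0,-0.111],64],[[-14,-15,1],[0,0,-0.111],64],[[-13,-16,1],[0,0,-0.111],64],[[-11,-18,1],[0,0,-0.111],64]]'
python3 -m creep '[[[-9,-19,1],[0,0,-0.111],64],[[-6,-20,1],[0,0,-0.111],64],[[-4,-20,1],[0,0,-0.111],64],[[-2,-20,1],[0,0,-0.111],64],[[0,-21,1],[0,0,-0.111],64]]'
python3 -m creep '[[[3,-20,1],[0,0,-0.111],64],[[5,-20,1],[0,0,-0.111],64],[[7,-19,1],[0,0,-0.111],64],[[9,-18,1],[0,0,-0.111],64],[[11,-17,1],[0,0,-0.111],64]]'
python3 -m creep '[[[0,0,0],[0,0,0],64],[[0,0,0],[0,0,0],64],[[0,0,0],[0,0,0],64],[[0,0,0],[0,0,0],64],[[0,0,0],[0,0,0],64]]'
python3 -c "
from h import *
go([.4497,-.1314,.03],3.1416)
p,d=arm.camera('wrist');cv2.imwrite('pics/w5.png',p[:,:,::-1])"
```

```text
clock: 8.83
eef_pos: [0.5775, 0.026, 0.1008]
ee_rot: [-1.658, -2.664, 0.0]
wrist_force: [1.1, -0.7, 0.1]
grip_width: 0.0643
clock: 9.25
eef_pos: [0.5115, -0.0534, 0.096]
ee_rot: [-0.865, -3.017, -0.002]
wrist_force: [0.7, 0.0, 1.1]
grip_width: 0.064
clock: 9.67
eef_pos: [0.4463, -0.1308, 0.0911]
ee_rot: [-0.006, -3.14, -0.004]
wrist_force: [-0.1, -0.6, -0.7]
grip_width: 0.0642
clock: 10.08
eef_pos: [0.4489, -0.13, 0.0923]
ee_rot: [0.013, 3.141, 0.001]
wrist_force: [-0.4, 0.3, -0.4]
grip_width: 0.0642
clock 10.08 pos [ 0.4489 -0.13    0.0923] rv [1.300e-02 3.141e+00 1.000e-03] f [-0.4  0.3 -0.4] w 0.0642 rows 2 turn [ 0.     0.    -0.008] dp(tool,mm) [-0.8 -1.4 62.3]
1 [-0.4, -0.7, 31.1] [0.0, 0.0, -0.004]
2 [-0.4, -0.7, 31.1] [0.0, 0.0, -0.004]
```

View pics/w5.png

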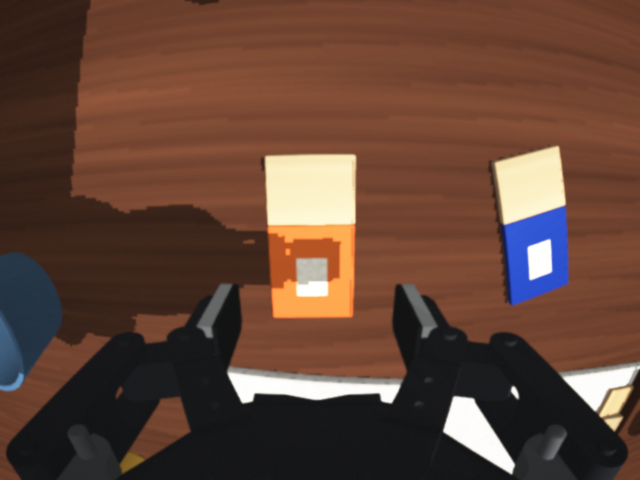

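```bash
python3 -m creep '[[[-0.5,-1,30],[0,0,0],62],[[-0.5,-0.5,28],[0,0,0],60],[[0,0,8],[0,0,0],56],[[0,0,3],[0,0,0],55],[[0,0,0],[0,0,0],55]]'
python3 -m creep '[[[0,0,0],[0,0,0],55],[[0,0,0],[0,0,0],40],[[0,0,0],[0,0,0],40],[[0,0,0],[0,0,0],40],[[0,0,0],[0,0,0],40]]'
python3 -c "
from h import *
t=place(1);t[2]=.11
go(t,PY)"
```

```text
clock: 10.55
eef_pos: [0.449, -0.1316, 0.0231]
ee_rot: [-0.013, -3.14, -0.001]
wrist_force: [-0.4, 0.5, 0.7]
grip_width: 0.0548
clock: 10.97
eef_pos: [0.4507, -0.1325, 0.0249]
ee_rot: [0.014, 3.139, -0.001]
wrist_force: [-0.7, 0.4, 6.8]
grip_width: 0.0484
clock 10.97 pos [ 0.4507 -0.1325  0.0249] rv [ 1.400e-02  3.139e+00 -1.000e-03] f [-0.7  0.4  6.8] w 0.0484 rows 15 turn [0.002 0.003 1.664] dp(tool,mm) [-185.5  183.4  -84.8]
1 [-12.0, 12.0, -6.0] [0.0, 0.0, 0.111]
2 [-11.0, 14.0, -6.0] [0.0, 0.0, 0.111]
3 [-9.0, 15.0, -6.0] [0.0, 0.0, 0.111]
4 [-8.0, 16.0, -6.0] [0.0, 0.0, 0.111]
5 [-6.0, 16.0, -6.0] [0.0, 0.0, 0.111]
6 [-4.0, 17.0, -6.0] [0.0, 0.0, 0.111]
7 [-2.0, 17.0, -6.0] [0.0, 0.0, 0.111]
8 [-0.0, 17.0, -6.0] [0.0, 0.0, 0.111]
9 [2.0, 17.0, -6.0] [0.0, 0.0, 0.111]
10 [4.0, 17.0, -6.0] [0.0, 0.0, 0.111]
11 [5.0, 17.0, -6.0] [0.0, 0.0, 0.111]
12 [7.0, 16.0, -6.0] [0.0, 0.0, 0.111]
13 [9.0, 15.0, -6.0] [0.0, 0.0, 0.111]
14 [11.0, 14.0, -6.0] [0.0, 0.0, 0.111]
15 [12.0, 13.0, -6.0] [0.0, 0.0, 0.111]
```

```bash
python3 -m creep '[[[0,0,-20],[0,0,0],40],[[0,0,-30],[0,0,0],40],[[0,0,-35],[0,0,0],40],[[-12,12,0],[0,0,0.111],40],[[-11,14,0],[0,0,0.111],40]]'
python3 -m creep '[[[-9,15,0],[0,0,0.111],40],[[-8,16,0],[0,0,0.111],40],[[-6,16,0],[0,0,0.111],40],[[-4,17,0],[0,0,0.111],40],[[-2,17,0],[0,0,0.111],40]]'
python3 -m creep '[[[0,17,0],[0,0,0.111],40],[[2,17,0],[0,0,0.111],40],[[4,17,0],[0,0,0.111],40],[[5,17,0],[0,0,0.111],40],[[7,16,0],[0,0,0.111],40]]'
python3 -m creep '[[[9,15,0],[0,0,0.111],40],[[11,14,0],[0,0,0.111],40],[[12,13,0],[0,0,0.111],40],[[0,0,0],[0,0.09,0],40],[[0,0,0],[0,0,0],40]]'
python3 -c "
from h import *
t=place(1,h=24);t[2]=.07
go(t,PY,.09)"
```

```text
clock: 11.38
eef_pos: [0.4766, -0.1087, 0.1117]
ee_rot: [0.372, 3.113, -0.003]
wrist_force: [1.0, -0.3, -0.1]
grip_width: 0.0485
clock: 11.8
eef_pos: [0.5372, -0.0461, 0.1091]
ee_rot: [1.21, 2.898, 0.0]
wrist_force: [0.1, 0.3, 0.5]
grip_width: 0.0488
clock: 12.22
eef_pos: [0.5993, 0.0145, 0.109]
ee_rot: [1.958, 2.456, 0.001]
wrist_force: [1.0, -0.2, -0.7]
grip_width: 0.0486
clock: 12.63
eef_pos: [0.6374, 0.0498, 0.1087]
ee_rot: [-2.288, -2.062, -0.105]
wrist_force: [0.3, -0.7, -0.9]
grip_width: 0.0486
clock 12.63 pos [0.6374 0.0498 0.1087] rv [-2.288 -2.062 -0.105] f [ 0.3 -0.7 -0.9] w 0.0486 rows 2 turn [ 0.002 -0.001 -0.002] dp(tool,mm) [-4.   0.1 38.5]
1 [-2.0, 0.1, 19.2] [0.001, -0.0, -0.001]
2 [-2.0, 0.1, 19.2] [0.001, -0.0, -0.001]
```

```bash
python3 -m creep '[[[-2,0,19],[0,0,0],40],[[-2,0,19],[0,0,0],40],[[0,0,0],[0,0,0],40],[[0,0,0],[0,0,0],40],[[0,0,0],[0,0,0],40]]'
python3 -c "
from h import *
go(place(1,h=24,bx=1),PY,.09)
p,d=arm.camera('wrist');cv2.imwrite('pics/w6.png',p[:,:,::-1])"
```

```text
clock: 13.05
eef_pos: [0.6366, 0.0499, 0.0711]
ee_rot: [-2.288, -2.063, -0.103]
wrist_force: [-1.0, -0.0, 0.9]
grip_width: 0.0489
clock 13.05 pos [0.6366 0.0499 0.0711] rv [-2.288 -2.063 -0.103] f [-1.  -0.   0.9] w 0.0489 rows 1 turn [ 0.001  0.001 -0.001] dp(tool,mm) [-4.5  1.  32. ]
1 [-4.5, 1.0, 32.0] [0.001, 0.001, -0.001]
```

View pics/w6.png

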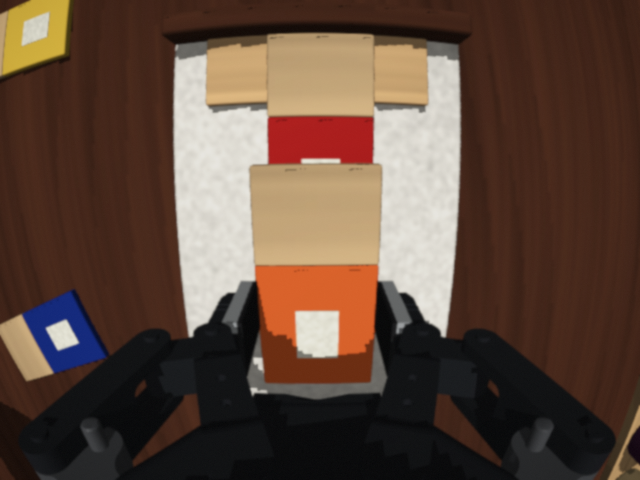

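```bash
python3 -m creep '[[[-2,0.5,10],[0,0,0],40],[[-2,0.5,10],[0,0,0],40],[[-0.5,0,8],[0,0,0],40],[[0,0,2],[0,0,0],40],[[0,0,0],[0,0,0],40]]'
python3 -c "
from h import *
go(place(1,h=24,bx=1),PY,.09)"
```

```text
clock: 13.52
eef_pos: [0.6366, 0.0481, 0.0391]
ee_rot: [-2.287, -2.062, -0.101]
wrist_force: [0.9, -0.2, 0.0]
grip_width: 0.0483
clock 13.52 pos [0.6366 0.0481 0.0391] rv [-2.287 -2.062 -0.101] f [ 0.9 -0.2  0. ] w 0.0483 rows 1 turn [-0.001  0.    -0.001] dp(tool,mm) [0.2 0.8 0.2]
1 [0.2, 0.8, 0.2] [-0.001, 0.0, -0.001]
```

```bash
python3 -m creep '[[[0,1,1],[0,0,0],40],[[0,0,0],[0,0,0],40],[[0,0,0],[0,0,0],56],[[0,0,0],[0,0,0],62],[[0,0,0],[0,0,0],64]]'
python3 -m creep '[[[0,0,-10],[0,0,0],64],[[0,0,-30],[0,0,0],64],[[0,0,-30],[0,0,0],64],[[0,0,0],[0,-0.09,0],64],[[0,0,0],[0,0,0],64]]'
python3 -c "
from h import *
p,d=arm.camera('wrist');cv2.imwrite('pics/w7.png',p[:,:,::-1]);tags('c')
"
```

```text
clock: 13.93
eef_pos: [0.6383, 0.0483, 0.0387]
ee_rot: [-2.287, -2.063, -0.103]
wrist_force: [-0.8, 0.3, -0.6]
grip_width: 0.0642
clock: 14.35
eef_pos: [0.64, 0.0434, 0.1122]
ee_rot: [2.327, 2.103, 0.006]
wrist_force: [-0.2, 0.2, -0.2]
grip_width: 0.064
yellow 466 [array([472.3, 226.3]), array([51.7, 60.1]), np.float64(85.9)] [239. 281.] 0.0056
```

View pics/w7.png

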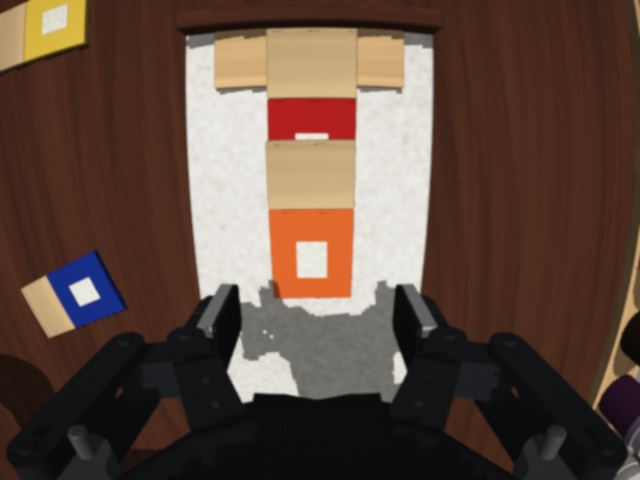

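View pics/top_c.png

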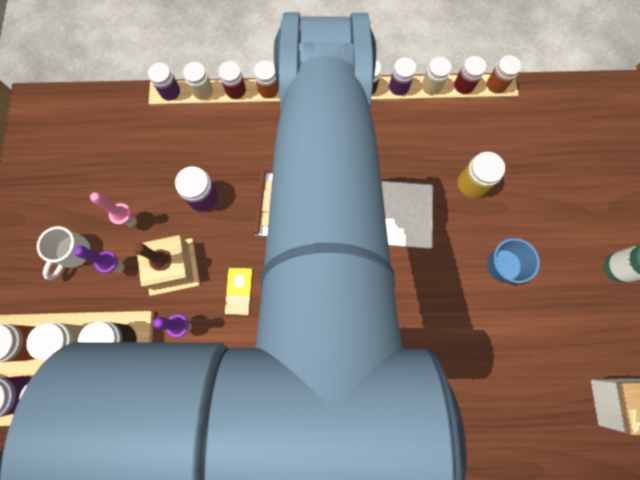

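```bash
python3 -c "
from h import *
go([.4577,.2273,.09],3.0735)"
```

```text
clock 14.45 pos [0.6375 0.0428 0.1088] rv [-2.331e+00 -2.105e+00 -2.000e-03] f [-0.4 -0.5 -0.5] w 0.0641 rows 14 turn [ 1.000e-03 -1.000e-03 -1.604e+00] dp(tool,mm) [ 165.3 -197.6   19. ]
1 [12.0, -14.0, 1.0] [0.0, -0.0, -0.115]
2 [13.0, -13.0, 1.0] [0.0, -0.0, -0.115]
3 [15.0, -11.0, 1.0] [0.0, -0.0, -0.115]
4 [16.0, -9.0, 1.0] [0.0, -0.0, -0.115]
5 [17.0, -7.0, 1.0] [0.0, -0.0, -0.115]
6 [18.0, -5.0, 1.0] [0.0, -0.0, -0.115]
7 [18.0, -3.0, 1.0] [0.0, -0.0, -0.115]
8 [18.0, -1.0, 1.0] [0.0, -0.0, -0.115]
9 [18.0, 1.0, 1.0] [0.0, -0.0, -0.115]
10 [18.0, 3.0, 1.0] [0.0, -0.0, -0.115]
11 [18.0, 5.0, 1.0] [0.0, -0.0, -0.115]
12 [17.0, 7.0, 1.0] [0.0, -0.0, -0.115]
13 [16.0, 9.0, 1.0] [0.0, -0.0, -0.115]
14 [15.0, 11.0, 1.0] [0.0, -0.0, -0.115]
```

```bash
python3 -m creep '[[[12,-14,1],[0,0,-0.115],64],[[13,-13,1],[0,0,-0.115],64],[[15,-11,1],[0,0,-0.115],64],[[16,-9,1],[0,0,-0.115],64],[[17,-7,1],[0,0,-0.115],64]]'
python3 -m creep '[[[18,-5,1],[0,0,-0.115],64],[[18,-3,1],[0,0,-0.115],64],[[18,-1,1],[0,0,-0.115],64],[[18,1,1],[0,0,-0.115],64],[[18,3,1],[0,0,-0.115],64]]'
python3 -m creep '[[[18,5,1],[0,0,-0.115],64],[[17,7,1],[0,0,-0.115],64],[[16,9,1],[0,0,-0.115],64],[[15,11,1],[0,0,-0.115],64],[[0,0,0],[0,0,0],64]]'
python3 -m creep '[[[0,0,0],[0,0,0],64],[[0,0,0],[0,0,0],64],[[0,0,0],[0,0,0],64],[[0,0,0],[0,0,0],64],[[0,0,0],[0,0,0],64]]'
python3 -c "
from h import *
go([.4577,.2273,.025],3.0735)
p,d=arm.camera('wrist');cv2.imwrite('pics/w8.png',p[:,:,::-1])"
```

```text
clock: 14.87
eef_pos: [0.5718, 0.1086, 0.102]
ee_rot: [-1.632, -2.68, 0.001]
wrist_force: [0.8, 0.1, 0.3]
grip_width: 0.0637
clock: 15.28
eef_pos: [0.5093, 0.1749, 0.0971]
ee_rot: [-0.805, -3.033, 0.0]
wrist_force: [0.5, 0.1, -0.5]
grip_width: 0.064
clock: 15.7
eef_pos: [0.4558, 0.229, 0.0929]
ee_rot: [-0.091, -3.134, -0.001]
wrist_force: [-0.6, -0.8, -0.3]
grip_width: 0.0639
clock: 16.12
eef_pos: [0.4605, 0.2277, 0.0946]
ee_rot: [0.103, 3.14, 0.0]
wrist_force: [0.3, 1.1, 0.0]
grip_width: 0.0642
clock 16.12 pos [0.4605 0.2277 0.0946] rv [0.103 3.14  0.   ] f [0.3 1.1 0. ] w 0.0642 rows 2 turn [0.    0.    0.003] dp(tool,mm) [ 2.8 -0.5 69.6]
1 [1.4, -0.3, 34.8] [0.0, 0.0, 0.001]
2 [1.4, -0.3, 34.8] [0.0, 0.0, 0.001]
```

View pics/w8.png

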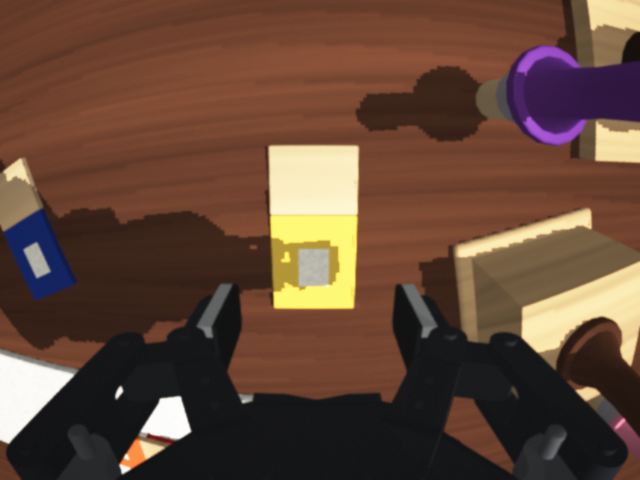

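```bash
python3 -m creep '[[[1.5,0,30],[0,0,0],62],[[1.5,0,28],[0,0,0],60],[[0,0,8],[0,0,0],56],[[0,0,3],[0,0,0],55],[[0,0,0],[0,0,0],55]]'
python3 -m creep '[[[0,0,0],[0,0,0],55],[[0,0,0],[0,0,0],40],[[0,0,0],[0,0,0],40],[[0,0,0],[0,0,0],40],[[0,0,0],[0,0,0],40]]'
python3 -c "
from h import *
t=place(2,h=24.5);t[2]=.12
go(t,PY)"
```

```text
clock: 16.58
eef_pos: [0.4565, 0.2281, 0.0253]
ee_rot: [-0.101, -3.139, 0.001]
wrist_force: [0.9, 0.7, 0.2]
grip_width: 0.0552
clock: 17.0
eef_pos: [0.4583, 0.2288, 0.0274]
ee_rot: [0.1, 3.137, 0.001]
wrist_force: [-1.2, -1.3, 6.7]
grip_width: 0.0475
clock 17.00 pos [0.4583 0.2288 0.0274] rv [1.000e-01 3.137e+00 1.000e-03] f [-1.2 -1.3  6.7] w 0.0475 rows 14 turn [0.003 0.002 1.609] dp(tool,mm) [-188.1 -232.6  -92.3]
1 [-13.0, -17.0, -7.0] [0.0, 0.0, 0.115]
2 [-15.0, -15.0, -7.0] [0.0, 0.0, 0.115]
3 [-17.0, -13.0, -7.0] [0.0, 0.0, 0.115]
4 [-18.0, -11.0, -7.0] [0.0, 0.0, 0.115]
5 [-19.0, -9.0, -7.0] [0.0, 0.0, 0.115]
6 [-20.0, -7.0, -7.0] [0.0, 0.0, 0.115]
7 [-21.0, -4.0, -7.0] [0.0, 0.0, 0.115]
8 [-21.0, -2.0, -7.0] [0.0, 0.0, 0.115]
9 [-21.0, 1.0, -7.0] [0.0, 0.0, 0.115]
10 [-21.0, 3.0, -7.0] [0.0, 0.0, 0.115]
11 [-21.0, 5.0, -7.0] [0.0, 0.0, 0.115]
12 [-20.0, 8.0, -7.0] [0.0, 0.0, 0.115]
13 [-19.0, 10.0, -7.0] [0.0, 0.0, 0.115]
14 [-18.0, 12.0, -7.0] [0.0, 0.0, 0.115]
```

```bash
python3 -m creep '[[[0,0,-20],[0,0,0],40],[[0,0,-30],[0,0,0],40],[[0,0,-40],[0,0,0],40],[[-13,-17,0],[0,0,0.115],40],[[-15,-15,0],[0,0,0.115],40]]'
python3 -m creep '[[[-17,-13,0],[0,0,0.115],40],[[-18,-11,0],[0,0,0.115],40],[[-19,-9,0],[0,0,0.115],40],[[-20,-7,0],[0,0,0.115],40],[[-21,-4,0],[0,0,0.115],40]]'
python3 -m creep '[[[-21,-2,0],[0,0,0.115],40],[[-21,1,0],[0,0,0.115],40],[[-21,3,0],[0,0,0.115],40],[[-21,5,0],[0,0,0.115],40],[[-20,8,0],[0,0,0.115],40]]'
python3 -m creep '[[[-19,10,0],[0,0,0.115],40],[[-18,12,0],[0,0,0.115],40],[[0,0,0],[0,0,0],40],[[0,0,0],[0,0.09,0],40],[[0,0,0],[0,0,0],40]]'
python3 -c "
from h import *
t=place(2,h=25,bx=1);t[2]=.07
go(t,PY,.09)"
```

```text
clock: 17.42
eef_pos: [0.4837, 0.1942, 0.1196]
ee_rot: [0.464, 3.1, 0.005]
wrist_force: [-0.2, -0.6, -1.1]
grip_width: 0.0472
clock: 17.83
eef_pos: [0.5429, 0.1056, 0.1165]
ee_rot: [1.33, 2.845, 0.001]
wrist_force: [0.3, 0.2, -0.0]
grip_width: 0.0473
clock: 18.25
eef_pos: [0.6042, 0.0184, 0.1165]
ee_rot: [2.082, 2.351, 0.001]
wrist_force: [0.1, -0.4, 0.4]
grip_width: 0.047
clock: 18.67
eef_pos: [0.628, -0.0179, 0.1161]
ee_rot: [-2.289, -2.061, -0.105]
wrist_force: [-1.0, -0.5, -0.6]
grip_width: 0.0472
clock 18.67 pos [ 0.628  -0.0179  0.1161] rv [-2.289 -2.061 -0.105] f [-1.  -0.5 -0.6] w 0.0472 rows 2 turn [ 0.001 -0.001 -0.003] dp(tool,mm) [-2.5  2.6 46. ]
1 [-1.3, 1.3, 23.0] [0.001, -0.0, -0.001]
2 [-1.2, 1.3, 23.0] [0.001, -0.0, -0.001]
```

```bash
python3 -m creep '[[[-1,1,23],[0,0,0],40],[[-1,1,23],[0,0,0],40],[[0,0,0],[0,0,0],40],[[0,0,0],[0,0,0],40],[[0,0,0],[0,0,0],40]]'
python3 -c "
from h import *
go(place(2,h=25,bx=1),PY,.09)
p,d=arm.camera('wrist');cv2.imwrite('pics/w9.png',p[:,:,::-1])
p,d=arm.camera('scene');cv2.imwrite('pics/s9.png',cv2.resize(p[160:360,180:420,::-1],None,fx=3,fy=3))"
```

```text
clock: 19.08
eef_pos: [0.6302, -0.0137, 0.0707]
ee_rot: [-2.287, -2.064, -0.103]
wrist_force: [0.1, 0.4, 0.6]
grip_width: 0.047
clock 19.08 pos [ 0.6302 -0.0137  0.0707] rv [-2.287 -2.064 -0.103] f [0.1 0.4 0.6] w 0.0470 rows 1 turn [0.001 0.001 0.   ] dp(tool,mm) [-5.5  0.9 30.5]
1 [-5.5, 0.9, 30.5] [0.001, 0.001, 0.0]
```

View pics/w9.png

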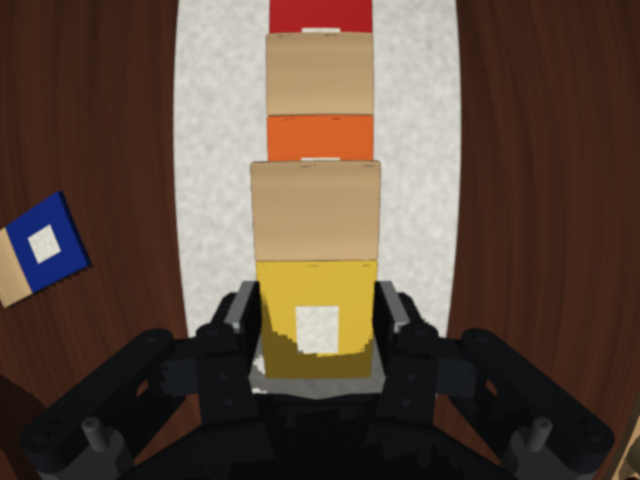

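View pics/s9.png

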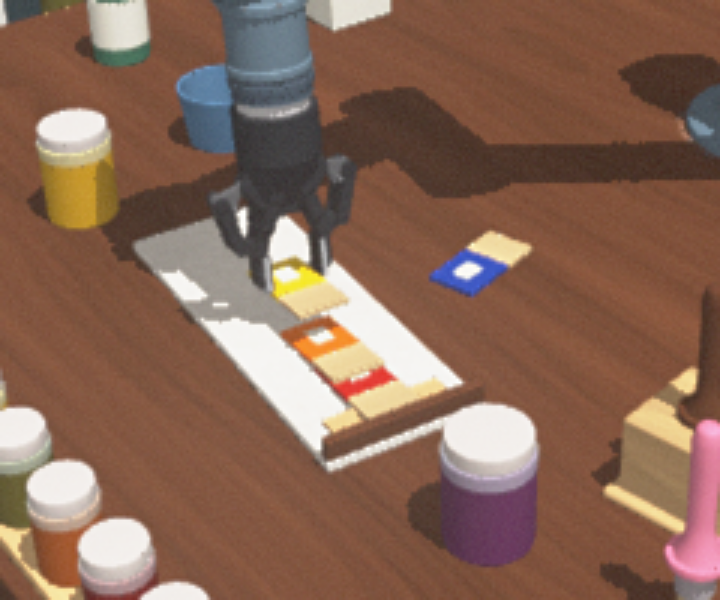

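```bash
python3 -m creep '[[[-2,0.5,10],[0,0,0],40],[[-2,0.5,10],[0,0,0],40],[[-1.5,0.5,8],[0,0,0],40],[[0,0,2],[0,0,0],40],[[0,0,0],[0,0,0],40]]'
python3 -c "
from h import *
go(place(2,h=25,bx=1),PY,.09)"
```

```text
clock: 19.6
eef_pos: [0.6311, -0.0174, 0.0386]
ee_rot: [-2.287, -2.062, -0.102]
wrist_force: [0.9, 0.3, 0.8]
grip_width: 0.0472
clock 19.60 pos [ 0.6311 -0.0174  0.0386] rv [-2.287 -2.062 -0.102] f [0.9 0.3 0.8] w 0.0472 rows 1 turn [-0.     0.    -0.001] dp(tool,mm) [ 1.  -0.4 -1.1]
1 [1.0, -0.4, -1.1] [-0.0, 0.0, -0.001]
```

```bash
python3 -m creep '[[[0.5,0,0],[0,0,0],40],[[0,0,0],[0,0,0],40],[[0,0,0],[0,0,0],56],[[0,0,0],[0,0,0],62],[[0,0,0],[0,0,0],64]]'
python3 -m creep '[[[0,0,-10],[0,0,0],64],[[0,0,-30],[0,0,0],64],[[0,0,-30],[0,0,0],64],[[0,0,0],[0,-0.09,0],64],[[0,0,0],[0,0,0],64]]'
python3 -c "
from h import *
p,d=arm.camera('wrist');cv2.imwrite('pics/w10.png',p[:,:,::-1])
go([.443,.018,.09],np.radians(196))
"
```

```text
clock: 20.02
eef_pos: [0.6311, -0.0165, 0.0391]
ee_rot: [-2.287, -2.062, -0.103]
wrist_force: [0.9, 0.3, 0.3]
grip_width: 0.0637
clock: 20.43
eef_pos: [0.633, -0.0216, 0.1126]
ee_rot: [2.327, 2.103, 0.006]
wrist_force: [-0.2, 0.9, -0.1]
grip_width: 0.0636
clock 20.48 pos [ 0.6315 -0.0216  0.1107] rv [2.33  2.106 0.004] f [0.3 0.6 0.2] w 0.0637 rows 17 turn [ 0.003  0.002 -1.951] dp(tool,mm) [  20.4 -191.6   20.2]
1 [1.0, -11.0, 1.0] [0.0, 0.0, -0.115]
2 [2.0, -11.0, 1.0] [0.0, 0.0, -0.115]
3 [4.0, -11.0, 1.0] [0.0, 0.0, -0.115]
4 [5.0, -10.0, 1.0] [0.0, 0.0, -0.115]
5 [6.0, -10.0, 1.0] [0.0, 0.0, -0.115]
6 [7.0, -9.0, 1.0] [0.0, 0.0, -0.115]
7 [8.0, -8.0, 1.0] [0.0, 0.0, -0.115]
8 [9.0, -7.0, 1.0] [0.0, 0.0, -0.115]
9 [10.0, -6.0, 1.0] [0.0, 0.0, -0.115]
10 [10.0, -5.0, 1.0] [0.0, 0.0, -0.115]
11 [11.0, -4.0, 1.0] [0.0, 0.0, -0.115]
12 [11.0, -2.0, 1.0] [0.0, 0.0, -0.115]
13 [11.0, -1.0, 1.0] [0.0, 0.0, -0.115]
14 [11.0, 0.0, 1.0] [0.0, 0.0, -0.115]
15 [11.0, 2.0, 1.0] [0.0, 0.0, -0.115]
16 [11.0, 3.0, 1.0] [0.0, 0.0, -0.115]
17 [11.0, 4.0, 1.0] [0.0, 0.0, -0.115]
```

View pics/w10.png

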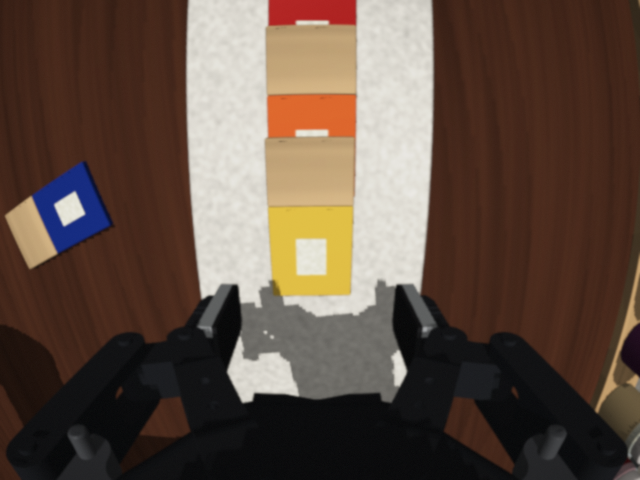

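```bash
python3 -m creep '[[[1,-11,1],[0,0,-0.115],64],[[2,-11,1],[0,0,-0.115],64],[[4,-11,1],[0,0,-0.115],64],[[5,-10,1],[0,0,-0.115],64],[[6,-10,1],[0,0,-0.115],64]]'
python3 -m creep '[[[7,-9,1],[0,0,-0.115],64],[[8,-8,1],[0,0,-0.115],64],[[9,-7,1],[0,0,-0.115],64],[[10,-6,1],[0,0,-0.115],64],[[10,-5,1],[0,0,-0.115],64]]'
python3 -m creep '[[[11,-4,1],[0,0,-0.115],64],[[11,-2,1],[0,0,-0.115],64],[[11,-1,1],[0,0,-0.115],64],[[11,0,1],[0,0,-0.115],64],[[11,2,1],[0,0,-0.115],64]]'
python3 -m creep '[[[11,3,1],[0,0,-0.115],64],[[11,4,1],[0,0,-0.115],64],[[0,0,0],[0,0,0],64],[[0,0,0],[0,0,0],64],[[0,0,0],[0,0,0],64]]'
python3 -c "
from h import *
go([.4426,.0181,.025],np.radians(196.1))
p,d=arm.camera('wrist');cv2.imwrite('pics/w11.png',p[:,:,::-1])"
```

```text
clock: 20.9
eef_pos: [0.5731, -0.0114, 0.1027]
ee_rot: [-1.631, -2.681, -0.001]
wrist_force: [-0.4, -0.9, 0.4]
grip_width: 0.0638
clock: 21.32
eef_pos: [0.5171, -0.0002, 0.0978]
ee_rot: [-0.804, -3.033, -0.002]
wrist_force: [0.1, -0.2, 0.5]
grip_width: 0.0645
clock: 21.73
eef_pos: [0.4623, 0.0111, 0.0929]
ee_rot: [0.089, -3.138, -0.003]
wrist_force: [-0.3, -0.6, -0.3]
grip_width: 0.0638
clock: 22.15
eef_pos: [0.4419, 0.0153, 0.0918]
ee_rot: [-0.436, 3.111, 0.001]
wrist_force: [-0.0, 0.1, 0.4]
grip_width: 0.0639
clock 22.15 pos [0.4419 0.0153 0.0918] rv [-4.360e-01  3.111e+00  1.000e-03] f [-0.   0.1  0.4] w 0.0639 rows 2 turn [ 0.001  0.    -0.002] dp(tool,mm) [-1.4  2.4 66.8]
1 [-0.7, 1.2, 33.4] [0.0, 0.0, -0.001]
2 [-0.7, 1.2, 33.4] [0.0, 0.0, -0.001]
```

View pics/w11.png

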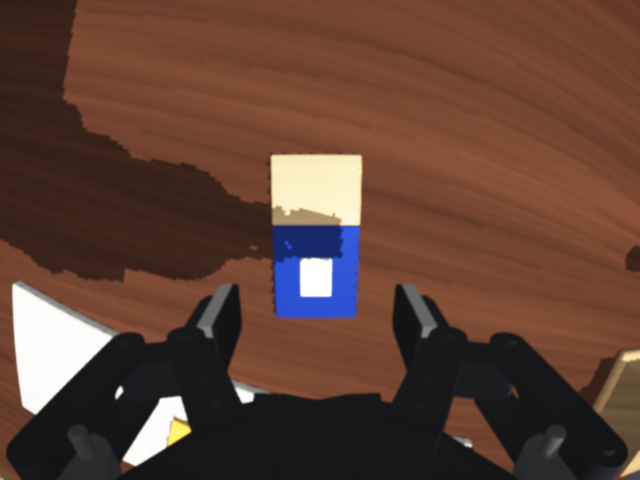

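```bash
python3 -m creep '[[[-1,0.5,30],[0,0,0],62],[[0,0.5,26],[0,0,0],60],[[0,0,7],[0,0,0],56],[[0,0,3],[0,0,0],55],[[0,0,0],[0,0,0],55]]'
python3 -m creep '[[[0,0,0],[0,0,0],55],[[0,0,0],[0,0,0],40],[[0,0,0],[0,0,0],40],[[0,0,0],[0,0,0],40],[[0,0,0],[0,0,0],40]]'
python3 -c "
from h import *
t=place(3,h=25,bx=1);t[2]=.12
go(t,PY)"
```

```text
clock: 22.62
eef_pos: [0.4421, 0.0167, 0.0258]
ee_rot: [0.439, -3.11, -0.001]
wrist_force: [-0.1, -0.9, 0.5]
grip_width: 0.0547
clock: 23.03
eef_pos: [0.4435, 0.0166, 0.0275]
ee_rot: [-0.44, 3.108, -0.001]
wrist_force: [-0.9, -0.1, 6.7]
grip_width: 0.0472
clock 23.03 pos [0.4435 0.0166 0.0275] rv [-4.400e-01  3.108e+00 -1.000e-03] f [-0.9 -0.1  6.7] w 0.0472 rows 17 turn [0.002 0.003 1.954] dp(tool,mm) [-146.8 -144.1  -91.9]
1 [-9.0, -8.0, -5.0] [0.0, 0.0, 0.115]
2 [-10.0, -7.0, -5.0] [0.0, 0.0, 0.115]
3 [-10.0, -6.0, -5.0] [0.0, 0.0, 0.115]
4 [-11.0, -5.0, -5.0] [0.0, 0.0, 0.115]
5 [-11.0, -4.0, -5.0] [0.0, 0.0, 0.115]
6 [-12.0, -2.0, -5.0] [0.0, 0.0, 0.115]
7 [-12.0, -1.0, -5.0] [0.0, 0.0, 0.115]
8 [-12.0, 0.0, -5.0] [0.0, 0.0, 0.115]
9 [-12.0, 2.0, -5.0] [0.0, 0.0, 0.115]
10 [-12.0, 3.0, -5.0] [0.0, 0.0, 0.115]
11 [-11.0, 4.0, -5.0] [0.0, 0.0, 0.115]
12 [-11.0, 6.0, -5.0] [0.0, 0.0, 0.115]
13 [-10.0, 7.0, -5.0] [0.0, 0.0, 0.115]
14 [-9.0, 8.0, -5.0] [0.0, 0.0, 0.115]
15 [-8.0, 9.0, -5.0] [0.0, 0.0, 0.115]
16 [-7.0, 10.0, -5.0] [0.0, 0.0, 0.115]
17 [-6.0, 11.0, -5.0] [0.0, 0.0, 0.115]
```

```bash
python3 -m creep '[[[0,0,-20],[0,0,0],40],[[0,0,-30],[0,0,0],40],[[0,0,-40],[0,0,0],40],[[-9,-8,0],[0,0,0.115],40],[[-10,-7,0],[0,0,0.115],40]]'
python3 -m creep '[[[-10,-6,0],[0,0,0.115],40],[[-11,-5,0],[0,0,0.115],40],[[-11,-4,0],[0,0,0.115],40],[[-12,-2,0],[0,0,0.115],40],[[-12,-1,0],[0,0,0.115],40]]'
python3 -m creep '[[[-12,0,0],[0,0,0.115],40],[[-12,2,0],[0,0,0.115],40],[[-12,3,0],[0,0,0.115],40],[[-11,4,0],[0,0,0.115],40],[[-11,6,0],[0,0,0.115],40]]'
python3 -m creep '[[[-10,7,0],[0,0,0.115],40],[[-9,8,0],[0,0,0.115],40],[[-8,9,0],[0,0,0.115],40],[[-7,10,0],[0,0,0.115],40],[[-6,11,0],[0,0,0.115],40]]'
python3 -m creep '[[[0,0,0],[0,0,0],40],[[0,0,0],[0,0.09,0],40],[[0,0,20],[0,0,0],40],[[0,0,23],[0,0,0],40],[[0,0,0],[0,0,0],40]]'
python3 -m creep '[[[0,0,0],[0,0,0],40],[[0,0,0],[0,0,0],40],[[0,0,0],[0,0,0],40],[[0,0,0],[0,0,0],40],[[0,0,0],[0,0,0],40]]'
python3 -c "
from h import *
t=place(3,h=25,bx=1);
go(t,PY,.09)
p,d=arm.camera('wrist');cv2.imwrite('pics/w12.png',p[:,:,::-1])"
```

```text
clock: 23.45
eef_pos: [0.4668, 0.0061, 0.1197]
ee_rot: [-0.072, 3.133, -0.002]
wrist_force: [0.2, -0.3, -0.3]
grip_width: 0.047
clock: 23.87
eef_pos: [0.5176, -0.0222, 0.1169]
ee_rot: [0.822, 3.031, 0.0]
wrist_force: [0.1, 0.8, -0.5]
grip_width: 0.0471
clock: 24.28
eef_pos: [0.5707, -0.0514, 0.1169]
ee_rot: [1.648, 2.674, 0.001]
wrist_force: [-0.6, 1.0, 0.2]
grip_width: 0.0464
clock: 24.7
eef_pos: [0.6247, -0.0799, 0.1169]
ee_rot: [2.338, 2.097, 0.001]
wrist_force: [0.6, 0.3, 0.1]
grip_width: 0.0468
clock: 25.12
eef_pos: [0.6209, -0.0748, 0.0696]
ee_rot: [-2.28, -2.061, -0.097]
wrist_force: [-1.6, 0.1, -1.1]
grip_width: 0.047
clock: 25.53
eef_pos: [0.6251, -0.0759, 0.0745]
ee_rot: [-2.288, -2.065, -0.105]
wrist_force: [0.8, -0.7, 0.2]
grip_width: 0.0471
clock 25.53 pos [ 0.6251 -0.0759  0.0745] rv [-2.288 -2.065 -0.105] f [ 0.8 -0.7  0.2] w 0.0471 rows 1 turn [ 0.002  0.    -0.   ] dp(tool,mm) [-8.4 -0.5 34. ]
1 [-8.4, -0.5, 34.0] [0.002, 0.0, -0.0]
```

View pics/w12.png

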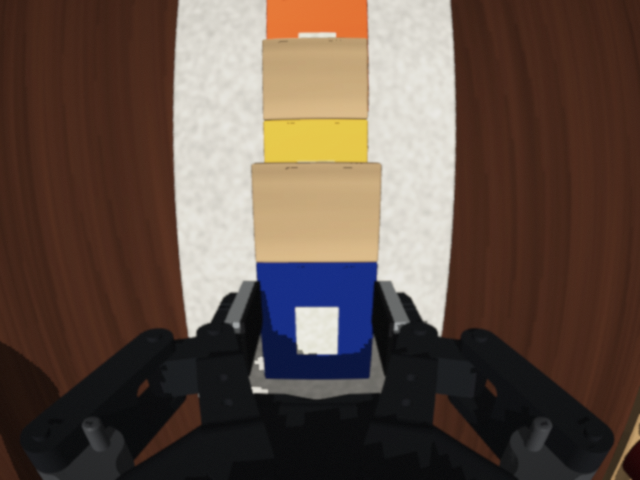

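```bash
python3 -m creep '[[[-3,0,10],[0,0,0],40],[[-3,0,10],[0,0,0],40],[[-2,0,8],[0,0,0],40],[[0,0,4],[0,0,0],40],[[0,0,0],[0,0,0],40]]'
python3 -c "
from h import *
go(place(3,h=25,bx=1),PY,.09)
p,d=arm.camera('wrist');cv2.imwrite('pics/w13.png',p[:,:,::-1])"
```

```text
clock: 26.0
eef_pos: [0.623, -0.0815, 0.0412]
ee_rot: [-2.288, -2.062, -0.101]
wrist_force: [-5.3, -0.9, 11.1]
grip_width: 0.0468
clock 26.00 pos [ 0.623  -0.0815  0.0412] rv [-2.288 -2.062 -0.101] f [-5.3 -0.9 11.1] w 0.0468 rows 1 turn [-0.001  0.001 -0.002] dp(tool,mm) [0.3 1.2 1.4]
1 [0.3, 1.2, 1.4] [-0.001, 0.001, -0.002]
```

View pics/w13.png

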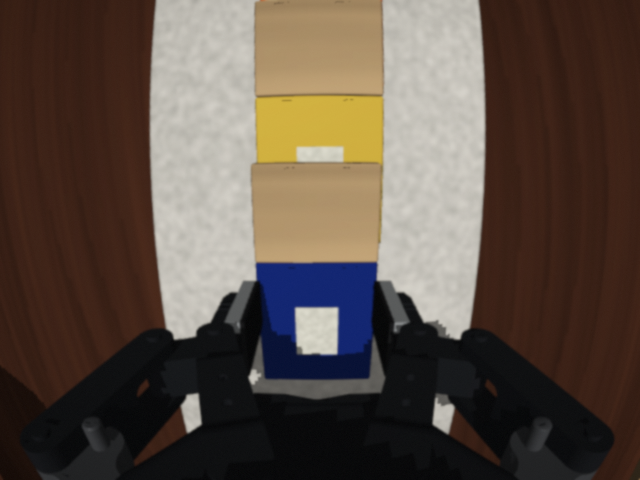

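```bash
python3 -m creep '[[[0,0,-1.5],[0,0,0],40],[[0,0.5,-0.5],[0,0,0],40],[[0,0,0],[0,0,0],40],[[0,0,0],[0,0,0],40],[[0,0,0],[0,0,0],40]]'
python3 -m creep '[[[0,0,0],[0,0,0],52],[[0,0,0],[0,0,0],56],[[0,0,0],[0,0,0],60],[[0,0,0],[0,0,0],64],[[0,0,0],[0,0,0],64]]'
python3 -m creep '[[[0,0,-10],[0,0,0],64],[[0,0,-30],[0,0,0],64],[[0,0,-30],[0,0,0],64],[[0,0,-20],[0,-0.09,0],64],[[0,0,0],[0,0,0],64]]'
python3 -c "
from h import *
p,d=arm.camera('wrist');cv2.imwrite('pics/w14.png',p[:,:,::-1])
"
```

```text
clock: 26.47
eef_pos: [0.6239, -0.0809, 0.0419]
ee_rot: [-2.286, -2.062, -0.102]
wrist_force: [0.3, 0.1, -0.1]
grip_width: 0.047
clock: 26.88
eef_pos: [0.6243, -0.081, 0.0426]
ee_rot: [-2.287, -2.063, -0.103]
wrist_force: [-0.1, 0.2, -0.3]
grip_width: 0.0641
clock: 27.3
eef_pos: [0.6272, -0.0888, 0.1389]
ee_rot: [2.324, 2.099, 0.007]
wrist_force: [1.1, 0.2, 0.5]
grip_width: 0.064
```

View pics/w14.png

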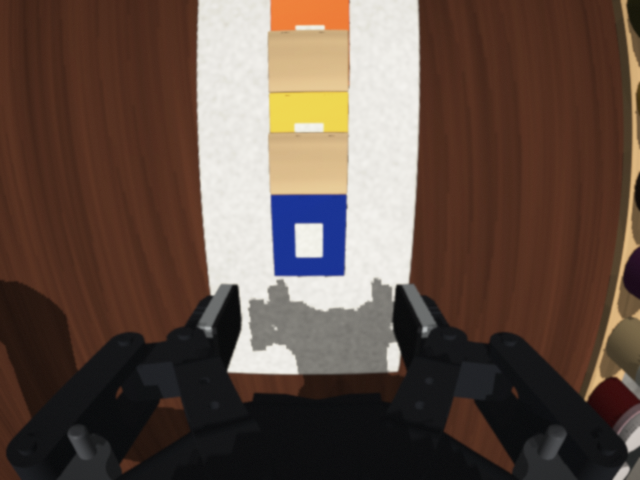

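```bash
python3 -c "
from h import *
p,d,P=cloud();cv2.imwrite('pics/top_d.png',p[:,:,::-1])
m=(P[...,2]>.1)&(P[...,1]>.25)&(P[...,1]<.6)&(P[...,0]>.3)&(P[...,0]<.75)
for mm,s,c in comps(m,15): print(s,[np.round(x,1) for x in rect(mm,P)],P[mm].max(0).round(3))
for z0,z1,n in [(.17,.2,'top'),(.12,.17,'mid')]:
  mm=(P[...,2]>z0)&(P[...,2]<z1)&(abs(P[...,1]-.376)<.03)&(abs(P[...,0]-.508)<.03); print(n,mm.sum(),[np.round(x,1) for x in rect(mm,P)],P[mm].max(0),P[mm].min(0))
go([.5085,.376,.30],PY)
"
```

```text
[175 167  33  30 601] [array([670.1, 313.8]), array([65., 65.]), np.float64(52.0)] [0.703 0.347 0.105]
[ 90 193  27  21 296] [array([612.8, 472.6]), array([18.9, 21.5]), np.float64(32.1)] [0.624 0.482 0.18 ]
[134 243  28  21 302] [array([507.8, 374.7]), array([18.2, 21.9]), np.float64(75.4)] [0.519 0.385 0.194]
[ 73 246  30  18 309] [array([508.6, 492.5]), array([18.9, 21.3]), np.float64(41.8)] [0.521 0.503 0.18 ]
[153 317   9  10  45] [array([379.2, 342.3]), array([ 9.5, 18. ]), np.float64(49.2)] [0.386 0.347 0.181]
[  78  321   43   39 1318] [array([349.7, 469. ]), array([69.6, 69.3]), np.float64(35.8)] [0.386 0.505 0.129]
[  27  322   45   40 1381] [array([350.3, 563.3]), array([70.7, 70. ]), np.float64(42.5)] [0.386 0.599 0.129]
top 144 [array([507.8, 374.7]), array([18.2, 21.9]), np.float64(75.4)] [0.51936229 0.38484877 0.19433758] [0.49750279 0.36583628 0.17032885]
mid 110 [array([505.2, 371.1]), array([ 8.3, 20.4]), np.float64(63.0)] [0.51596757 0.37909304 0.1699321 ] [0.49766224 0.3660339  0.12007911]
clock 27.40 pos [ 0.6245 -0.0887  0.1341] rv [2.33  2.104 0.004] f [-0.7  0.4 -1.2] w 0.0640 rows 14 turn [ 0.003 -0.     0.   ] dp(tool,mm) [ 450.5 -162.1 -166.4]
1 [32.0, -12.0, -12.0] [0.0, -0.0, 0.0]
2 [32.0, -12.0, -12.0] [0.0, -0.0, 0.0]
3 [32.0, -12.0, -12.0] [0.0, -0.0, 0.0]
4 [32.0, -12.0, -12.0] [0.0, -0.0, 0.0]
5 [32.0, -12.0, -12.0] [0.0, -0.0, 0.0]
6 [32.0, -12.0, -12.0] [0.0, -0.0, 0.0]
7 [32.0, -12.0, -12.0] [0.0, -0.0, 0.0]
8 [32.0, -12.0, -12.0] [0.0, -0.0, 0.0]
9 [32.0, -12.0, -12.0] [0.0, -0.0, 0.0]
10 [32.0, -12.0, -12.0] [0.0, -0.0, 0.0]
11 [32.0, -12.0, -12.0] [0.0, -0.0, 0.0]
12 [32.0, -12.0, -12.0] [0.0, -0.0, 0.0]
13 [32.0, -12.0, -12.0] [0.0, -0.0, 0.0]
14 [32.0, -12.0, -12.0] [0.0, -0.0, 0.0]
```

View pics/top_d.png

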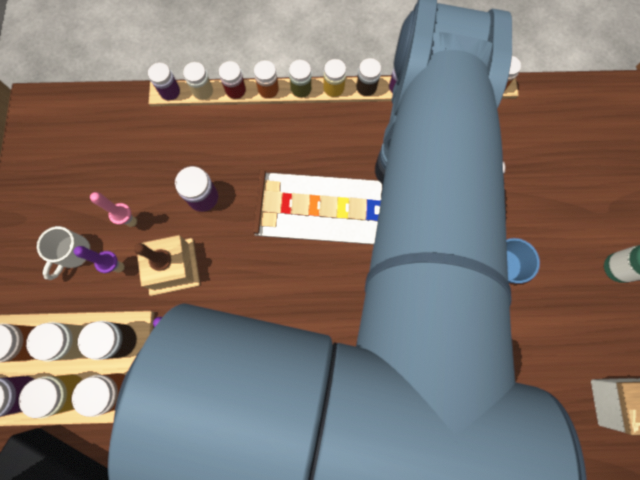

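```bash
python3 -m creep '[[[32,-12,-28],[0,0,0],60],[[32,-12,-28],[0,0,0],60],[[32,-12,-28],[0,0,0],60],[[32,-12,-28],[0,0,0],60],[[32,-12,-28],[0,0,0],60]]'
python3 -m creep '[[[32,-12,-28],[0,0,0],60],[[32,-12,0],[0,0,0],60],[[32,-12,0],[0,0,0],60],[[32,-12,0],[0,0,0],60],[[32,-12,0],[0,0,0],60]]'
python3 -m creep '[[[32,-12,0],[0,0,0],60],[[32,-12,0],[0,0,0],60],[[32,-12,0],[0,0,0],60],[[32,-10,0],[0,0,0],60],[[0,0,0],[0,0,0],60]]'
python3 -m creep '[[[0,0,0],[0,0,0],60],[[0,0,0],[0,0,0],60],[[0,0,0],[0,0,0],60],[[0,0,0],[0,0,0],60],[[0,0,0],[0,0,0],60]]'
python3 -c "
from h import *
go([.5083,.3755,.161],PY)
p,d=arm.camera('wrist');cv2.imwrite('pics/w15.png',p[:,:,::-1])"
```

```text
clock: 27.82
eef_pos: [0.581, 0.0678, 0.2638]
ee_rot: [-2.332, -2.101, 0.003]
wrist_force: [0.5, 1.6, -0.6]
grip_width: 0.0598
clock: 28.23
eef_pos: [0.5387, 0.2313, 0.2894]
ee_rot: [-2.332, -2.102, 0.003]
wrist_force: [0.2, 0.3, -0.4]
grip_width: 0.0599
clock: 28.65
eef_pos: [0.5047, 0.367, 0.2884]
ee_rot: [-2.324, -2.108, 0.004]
wrist_force: [-0.4, -0.7, 0.7]
grip_width: 0.0602
clock: 29.07
eef_pos: [0.5077, 0.3611, 0.2907]
ee_rot: [2.335, 2.102, -0.0]
wrist_force: [-0.9, 0.2, 0.9]
grip_width: 0.0596
clock 29.07 pos [0.5077 0.3611 0.2907] rv [ 2.335  2.102 -0.   ] f [-0.9  0.2  0.9] w 0.0596 rows 4 turn [-0.     0.    -0.003] dp(tool,mm) [ 14.4  -0.9 129.7]
1 [4.0, -0.0, 32.0] [-0.0, 0.0, -0.001]
2 [4.0, -0.0, 32.0] [-0.0, 0.0, -0.001]
3 [4.0, -0.0, 32.0] [-0.0, 0.0, -0.001]
4 [4.0, -0.0, 32.0] [-0.0, 0.0, -0.001]
```

View pics/w15.png

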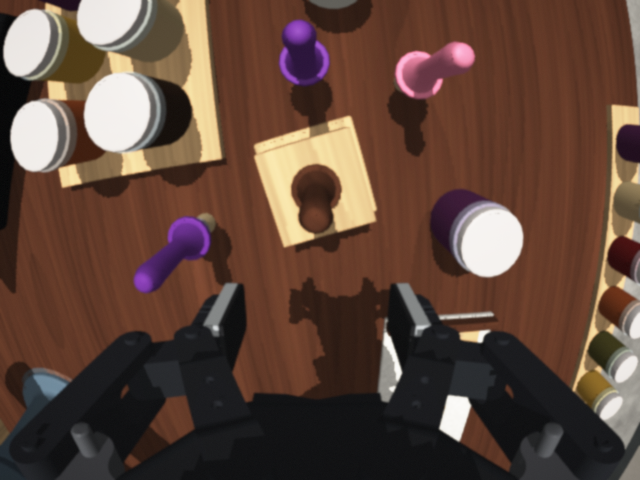

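```bash
python3 -m creep '[[[14.5,-1,20],[0,0,0],60],[[0,0,20],[0,0,0],60],[[0,0,0],[0,0,0],60],[[0,0,0],[0,0,0],60],[[0,0,0],[0,0,0],60]]'
python3 -c "
from h import *
go([.5083,.3755,.161],PY)
p,d=arm.camera('wrist');cv2.imwrite('pics/w16.png',p[:,:,::-1])"
```

```text
clock: 29.53
eef_pos: [0.5081, 0.3765, 0.2517]
ee_rot: [2.333, 2.103, 0.001]
wrist_force: [0.6, -0.1, 0.2]
grip_width: 0.0602
clock 29.53 pos [0.5081 0.3765 0.2517] rv [2.333e+00 2.103e+00 1.000e-03] f [ 0.6 -0.1  0.2] w 0.0602 rows 3 turn [ 0.001 -0.    -0.002] dp(tool,mm) [-1.   0.2 90.7]
1 [-0.0, 0.0, 30.0] [0.0, -0.0, -0.001]
2 [-0.0, 0.0, 30.0] [0.0, -0.0, -0.001]
3 [-0.0, 0.0, 30.0] [0.0, -0.0, -0.001]
```

View pics/w16.png

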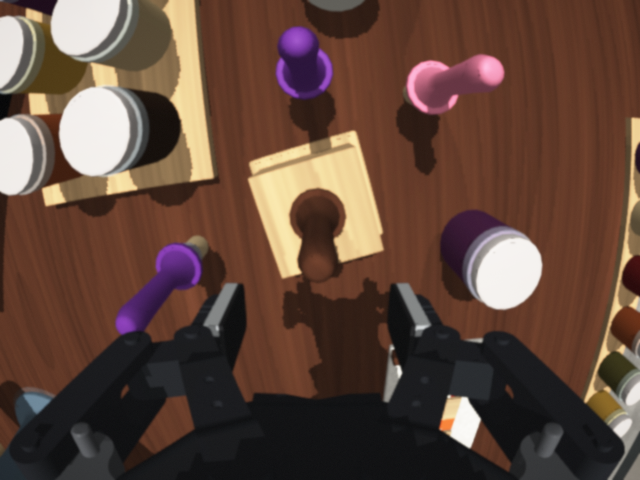

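```bash
python3 -m creep '[[[-1,0,20],[0,0,0],50],[[0,0,20],[0,0,0],50],[[0,0,20],[0,0,0],50],[[0,0,15],[0,0,0],50],[[0,0,0],[0,0,0],50]]'
python3 -m creep '[[[0,0,10],[0,0,0],50],[[0,0,5],[0,0,0],50],[[0,0,0],[0,0,0],50],[[0,0,0],[0,0,0],50],[[0,0,0],[0,0,0],50]]'
python3 -c "
from h import *
go([.5083,.3755,.161],PY)
p,d=arm.camera('wrist');cv2.imwrite('pics/w17.png',p[:,:,::-1])"
```

```text
clock: 30.0
eef_pos: [0.5066, 0.3749, 0.1735]
ee_rot: [-2.333, -2.103, 0.006]
wrist_force: [-0.9, -0.4, -0.2]
grip_width: 0.0497
clock: 30.42
eef_pos: [0.5082, 0.3761, 0.1616]
ee_rot: [2.333, 2.104, 0.002]
wrist_force: [0.2, -0.0, -0.4]
grip_width: 0.0505
clock 30.42 pos [0.5082 0.3761 0.1616] rv [2.333e+00 2.104e+00 2.000e-03] f [ 0.2 -0.  -0.4] w 0.0505 rows 1 turn [ 0.001 -0.001 -0.001] dp(tool,mm) [-0.6  0.2  0.6]
1 [-0.6, 0.2, 0.6] [0.001, -0.001, -0.001]
```

View pics/w17.png

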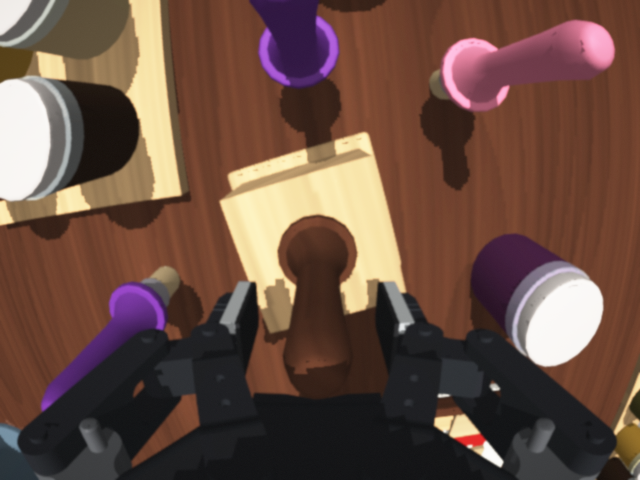

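```bash
python3 -m creep '[[[0,0,0],[0,0,0],15],[[0,0,0],[0,0,0],10],[[0,0,0],[0,0,0],10],[[0,0,0],[0,0,0],10],[[0,0,0],[0,0,0],10]]' 50
python3 -m creep '[[[0,0,0],[0,0,0],10],[[0,0,0],[0,0,0],10],[[0,0,0],[0,0,0],10],[[0,0,0],[0,0,0],10],[[0,0,0],[0,0,0],10]]' 50

```

```text
clock: 30.88
eef_pos: [0.5081, 0.376, 0.1611]
ee_rot: [2.333, 2.104, 0.001]
wrist_force: [0.8, 0.0, 2.2]
grip_width: 0.0191
clock: 31.3
eef_pos: [0.5081, 0.376, 0.1611]
ee_rot: [2.333, 2.104, 0.001]
wrist_force: [0.5, -0.3, 3.9]
grip_width: 0.0187
```

```bash
python3 -m creep '[[[0,0,-10],[0,0,0],10],[[0,0,-20],[0,0,0],10],[[0,0,-30],[0,0,0],10],[[0,0,-35],[0,0,0],10],[[0,0,-35],[0,0,0],10]]'
python3 -m creep '[[[0,0,-10],[0,0,0],10],[[0,0,0],[0,0,0],10],[[0,0,0],[0,0,0],10],[[0,0,0],[0,0,0],10],[[0,0,0],[0,0,0],10]]'
python3 -c "
from h import *
p,d=arm.camera('scene');cv2.imwrite('pics/s18.png',p[:,:,::-1])
p,d,P=cloud();cv2.imwrite('pics/top_e.png',p[:,:,::-1])
hsv=cv2.cvtColor(p,cv2.COLOR_RGB2HSV)
reg=(P[...,2]>.055)&(P[...,2]<.075)&(P[...,1]<-.25)&(P[...,1]>-.5)&(P[...,0]>.35)&(P[...,0]<.65)&(hsv[...,0]>95)&(hsv[...,0]<115)&(hsv[...,1]>80)
for m,s,c in comps(reg,30): print('pot',s,[np.round(x,1) for x in cv2.minEnclosingCircle((P[m][:,:2]*1000).astype(np.float32))],cv2.fitEllipse((P[m][:,:2]*1000).astype(np.float32)))
"
```

```text
clock: 31.72
eef_pos: [0.5063, 0.3752, 0.291]
ee_rot: [-2.332, -2.104, 0.006]
wrist_force: [0.9, 0.6, -0.8]
grip_width: 0.0186
clock: 32.13
eef_pos: [0.5067, 0.3753, 0.2982]
ee_rot: [-2.332, -2.104, 0.007]
wrist_force: [0.2, -0.1, -1.3]
grip_width: 0.0187
pot [492 239  47  44 454] [array([ 491.9, -362.8]), np.float64(48.2)] ((491.314697265625, -361.7422180175781), (88.84282684326172, 89.80602264404297), 23.702312469482422)
```

View pics/s18.png

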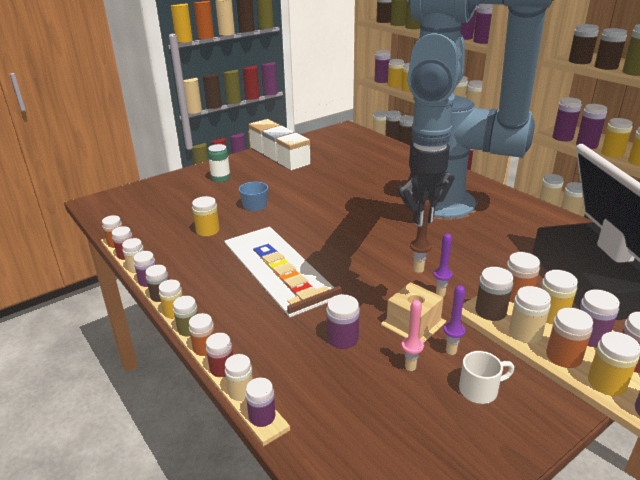

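View pics/top_e.png

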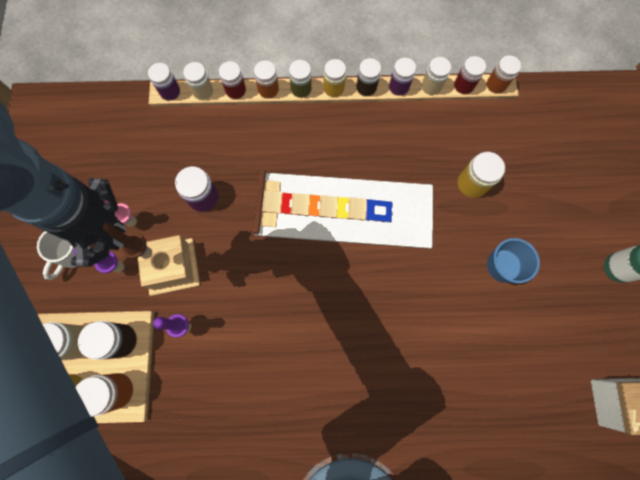

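```bash
cat >> h.py <<'E'
def bpos(P2): # world xy -> board mm (rel. row_start=-126)
    v=(np.asarray(P2)[...,:2]-E0)*1000; n=np.array([-e[1],e[0]])
    return np.stack([v@e-126,v@n],-1)
def row(tag,show=True):
    p,d,P=cloud(); hsv=cv2.cvtColor(p,cv2.COLOR_RGB2HSV); cv2.imwrite(f"pics/row_{tag}.png",cv2.resize(p[160:260,240:450,::-1],None,fx=3.6,fy=3.6,interpolation=cv2.INTER_CUBIC))
    B=bpos(P); on=(B[...,0]>-195)&(B[...,0]<215)&(abs(B[...,1])<80)&(P[...,2]>.01)&(P[...,2]<.05)
    for c,rs in list(HUE.items())+[("bare",((10,24),))]:
        m=np.zeros(d.shape,bool)
        for a,b in rs: m|=(hsv[...,0]>=a)&(hsv[...,0]<=b)
        m&=(hsv[...,1]>(150 if c not in('orange','bare') else (195 if c=='orange' else 70)))&on
        if c=='bare': m&=hsv[...,1]<150
        for mm,s,ce in comps(m,25):
            b=B[mm]; print(c,s[4],"x %.1f..%.1f y %.1f..%.1f z %.4f"%(*np.percentile(b[:,0],[2,98]),*np.percentile(b[:,1],[2,98]),np.median(P[mm][:,2])),"mid",P[mm][:,:2].mean(0).round(4))
E
python3 -c "
from h import *
row('a')
go([.4915,-.3625,.30],PY)"
```

```text
red 168 x -133.9..-113.4 y -21.8..22.9 z 0.0202 mid [0.645  0.1205]
orange 124 x -68.4..-51.9 y -19.9..22.2 z 0.0207 mid [0.6386 0.0573]
yellow 181 x -6.7..16.1 y -23.4..21.2 z 0.0201 mid [ 0.6307 -0.0066]
blue 319 x 61.2..113.6 y -22.4..21.7 z 0.0185 mid [ 0.6223 -0.089 ]
bare 1082 x -189.4..-137.4 y -67.2..61.3 z 0.0221 mid [0.6466 0.1619]
bare 361 x -110.7..-72.0 y -24.1..22.5 z 0.0234 mid [0.6406 0.0875]
bare 379 x -53.1..-9.0 y -25.0..23.1 z 0.0232 mid [0.6338 0.0258]
bare 349 x 17.6..54.6 y -24.9..21.5 z 0.0232 mid [ 0.6262 -0.0387]
clock 32.28 pos [0.507  0.3755 0.2991] rv [-2.332 -2.104  0.005] f [-0.1 -0.2 -1.5] w 0.0187 rows 20 turn [-0.002  0.002 -0.001] dp(tool,mm) [-7.357e+02  6.040e+01  3.000e-01]
1 [-37.0, 3.0, 0.0] [-0.0, 0.0, -0.0]
2 [-37.0, 3.0, 0.0] [-0.0, 0.0, -0.0]
3 [-37.0, 3.0, 0.0] [-0.0, 0.0, -0.0]
4 [-37.0, 3.0, 0.0] [-0.0, 0.0, -0.0]
5 [-37.0, 3.0, 0.0] [-0.0, 0.0, -0.0]
6 [-37.0, 3.0, -0.0] [-0.0, 0.0, -0.0]
7 [-37.0, 3.0, -0.0] [-0.0, 0.0, -0.0]
8 [-37.0, 3.0, -0.0] [-0.0, 0.0, -0.0]
9 [-37.0, 3.0, -0.0] [-0.0, 0.0, -0.0]
10 [-37.0, 3.0, -0.0] [-0.0, 0.0, -0.0]
11 [-37.0, 3.0, -0.0] [-0.0, 0.0, -0.0]
12 [-37.0, 3.0, -0.0] [-0.0, 0.0, -0.0]
13 [-37.0, 3.0, -0.0] [-0.0, 0.0, -0.0]
14 [-37.0, 3.0, -0.0] [-0.0, 0.0, -0.0]
15 [-37.0, 3.0, -0.0] [-0.0, 0.0, -0.0]
16 [-37.0, 3.0, -0.0] [-0.0, 0.0, -0.0]
17 [-37.0, 3.0, -0.0] [-0.0, 0.0, -0.0]
18 [-37.0, 3.0, -0.0] [-0.0, 0.0, -0.0]
19 [-37.0, 3.0, -0.0] [-0.0, 0.0, -0.0]
20 [-37.0, 3.0, -0.0] [-0.0, 0.0, -0.0]
```

View pics/row_a.png

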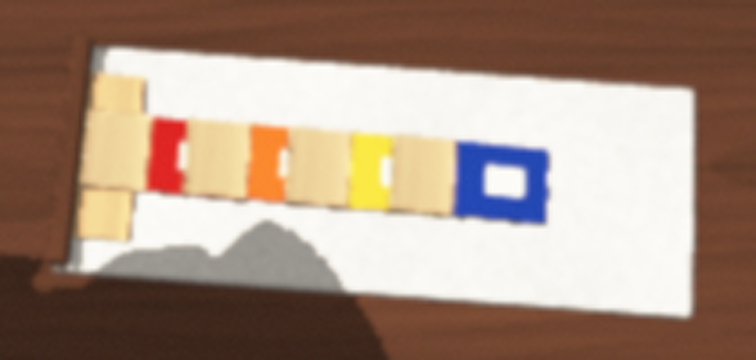

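```bash
python3 -m creep '[[[-37,3,0],[0,0,0],10],[[-37,3,0],[0,0,0],10],[[-37,3,0],[0,0,0],10],[[-37,3,0],[0,0,0],10],[[-37,3,0],[0,0,0],10]]'
python3 -m creep '[[[-37,3,0],[0,0,0],10],[[-37,3,0],[0,0,0],10],[[-37,3,0],[0,0,0],10],[[-37,3,0],[0,0,0],10],[[-37,3,0],[0,0,0],10]]'
python3 -m creep '[[[-37,3,0],[0,0,0],10],[[-37,3,0],[0,0,0],10],[[-37,3,0],[0,0,0],10],[[-37,3,0],[0,0,0],10],[[-37,3,0],[0,0,0],10]]'
python3 -m creep '[[[-37,3,0],[0,0,0],10],[[-37,3,0],[0,0,0],10],[[-37,3,0],[0,0,0],10],[[-37,3,0],[0,0,0],10],[[-33,3,0],[0,0,0],10]]'
python3 -m creep '[[[0,0,0],[0,0,0],10],[[0,0,0],[0,0,0],10],[[0,0,0],[0,0,0],10],[[0,0,0],[0,0,0],10],[[0,0,0],[0,0,0],10]]'
python3 -c "
from h import *
go([.4915,-.3625,.24],PY)
p,d=arm.camera('wrist');cv2.imwrite('pics/w19.png',p[:,:,::-1])"
```

```text
clock: 32.7
eef_pos: [0.5029, 0.1887, 0.3]
ee_rot: [-2.332, -2.105, 0.001]
wrist_force: [1.1, -0.4, -0.8]
grip_width: 0.0189
clock: 33.12
eef_pos: [0.4987, 0.0031, 0.3003]
ee_rot: [-2.332, -2.104, 0.001]
wrist_force: [1.2, -0.4, -0.5]
grip_width: 0.0187
clock: 33.53
eef_pos: [0.4947, -0.1825, 0.3003]
ee_rot: [-2.333, -2.104, 0.0]
wrist_force: [0.8, 1.1, -1.0]
grip_width: 0.0187
clock: 33.95
eef_pos: [0.491, -0.3645, 0.3]
ee_rot: [-2.333, -2.103, 0.0]
wrist_force: [0.9, -0.3, -0.6]
grip_width: 0.0187
clock: 34.37
eef_pos: [0.4919, -0.361, 0.301]
ee_rot: [-2.331, -2.106, -0.0]
wrist_force: [-0.2, -0.0, -0.8]
grip_width: 0.0189
clock 34.37 pos [ 0.4919 -0.361   0.301 ] rv [-2.331 -2.106 -0.   ] f [-0.2 -0.  -0.8] w 0.0189 rows 2 turn [ 0.    -0.     0.001] dp(tool,mm) [-1.5 -0.3 61. ]
1 [-0.8, -0.1, 30.5] [0.0, -0.0, 0.0]
2 [-0.8, -0.1, 30.5] [0.0, -0.0, 0.0]
```

View pics/w19.png

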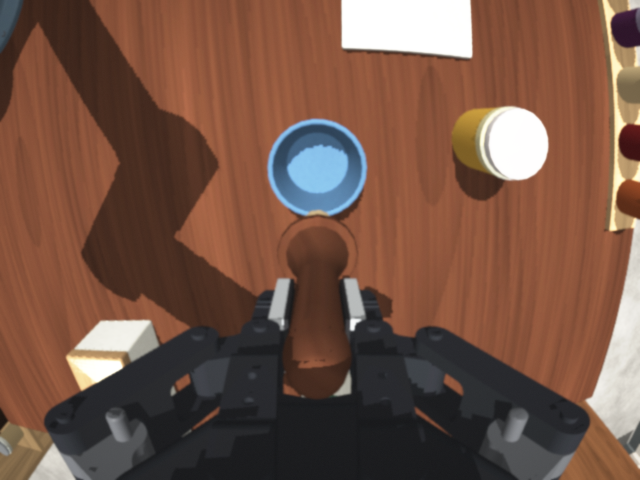

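```bash
python3 -m creep '[[[-1,0,30],[0,0,0],10],[[0,0,30],[0,0,0],10],[[0,0,25],[0,0,0],10],[[0,0,0],[0,0,0],10],[[0,0,0],[0,0,0],10]]'
python3 -c "
from h import *
go([.4915,-.3625,.162],PY)
p,d=arm.camera('scene');cv2.imwrite('pics/s20.png',cv2.resize(p[130:280,180:380,::-1],None,fx=3.5,fy=3.5,interpolation=cv2.INTER_CUBIC))
p,d=arm.camera('wrist');cv2.imwrite('pics/w20.png',p[:,:,::-1])"
```

```text
clock: 34.83
eef_pos: [0.4908, -0.3617, 0.2149]
ee_rot: [-2.329, -2.103, 0.001]
wrist_force: [0.6, -0.3, 0.5]
grip_width: 0.0193
clock 34.83 pos [ 0.4908 -0.3617  0.2149] rv [-2.329e+00 -2.103e+00  1.000e-03] f [ 0.6 -0.3  0.5] w 0.0193 rows 2 turn [-0.003 -0.002  0.   ] dp(tool,mm) [-0.8  0.9 52.9]
1 [-0.4, 0.5, 26.4] [-0.001, -0.001, 0.0]
2 [-0.4, 0.4, 26.4] [-0.001, -0.001, 0.0]
```

View pics/s20.png

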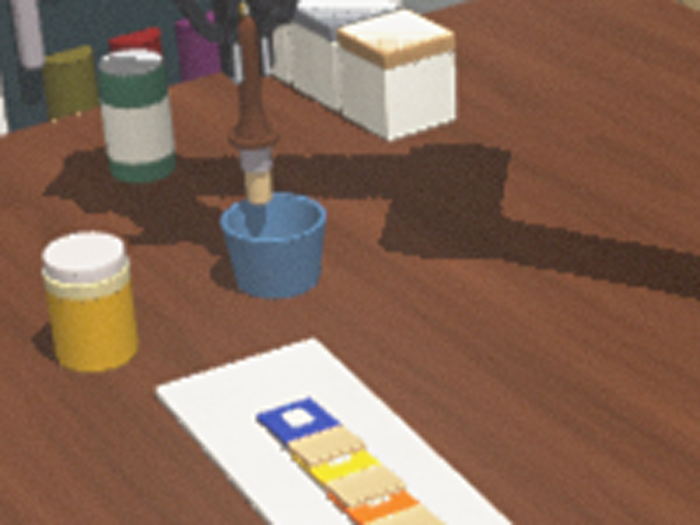

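View pics/w20.png

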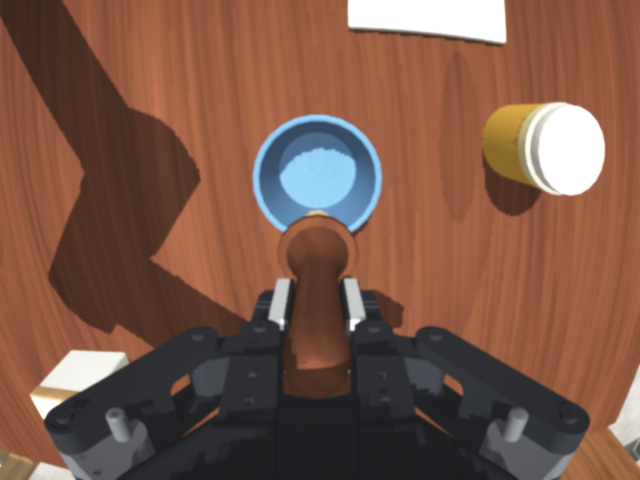

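```bash
cat >> h.py <<'E'
def proj(n,X):
    m=arm.camera_model(n);K=m["camera_matrix"]
    c=R.from_rotvec(m["rotation"]).inv().apply(np.asarray(X,float)-m["position"])
    return np.array([K[0,2]+K[0,0]*c[0]/-c[2],K[1,2]+K[1,1]*-c[1]/-c[2]])
E
python3 -c "
from h import *
f=lambda X:((proj('scene',X)-[180,130])*3.5).round()
print(f([.4908,-.3617,.069]),f([.4915,-.3625,.065]),f([.4908,-.3617,.14]),f([.5015,-.3617,.069]),f([.4908,-.3517,.069]))
p,d,P=cloud('scene')
s=[(int(180+258/3.5),int(130+y/3.5)) for y in (160,180,190,197)]
for u,v in s: print(u,v,P[v,u].round(4))
q=[(int(180+x/3.5),int(130+y/3.5)) for x,y in ((250,30),(250,60),(250,90),(251,115),(253,135))]
for u,v in q: print(u,v,P[v,u].round(4))
"
```

```text
[259. 199.] [258. 203.] [253. 128.] [249. 202.] [265. 203.]
253 175 [ 0.4947 -0.3544  0.1145]
253 181 [ 0.4963 -0.3548  0.0939]
253 184 [ 0.4971 -0.3553  0.0834]
253 186 [ 0.498  -0.3547  0.0768]
251 138 [ 0.4901 -0.3548  0.2371]
251 147 [ 0.4954 -0.3503  0.2106]
251 155 [ 0.498  -0.3499  0.185 ]
251 162 [ 0.4993 -0.3515  0.1614]
252 168 [ 0.499  -0.349   0.1418]
```

```bash
python3 -c "
from h import *
for n in ('scene','top'):
  p,d,P=cloud(n);hsv=cv2.cvtColor(p,cv2.COLOR_RGB2HSV)
  cv2.imwrite(f'pics/pot_{n}.png',p[:,:,::-1])
  reg=(P[...,2]>.058)&(P[...,2]<.072)&(P[...,1]<-.25)&(P[...,1]>-.5)&(P[...,0]>.35)&(P[...,0]<.65)&(hsv[...,0]>95)&(hsv[...,0]<115)&(hsv[...,1]>80)
  for m,s,c in comps(reg,15): print(n,s,cv2.minEnclosingCircle((P[m][:,:2]*1000).astype(np.float32)))
"
```

```text
scene [243 185  30  17 154] ((492.09429931640625, -326.303955078125), 52.97190475463867)
top [477 238  46  44 343] ((494.8529968261719, -329.25762939453125), 48.150390625)
```

View pics/pot_top.png

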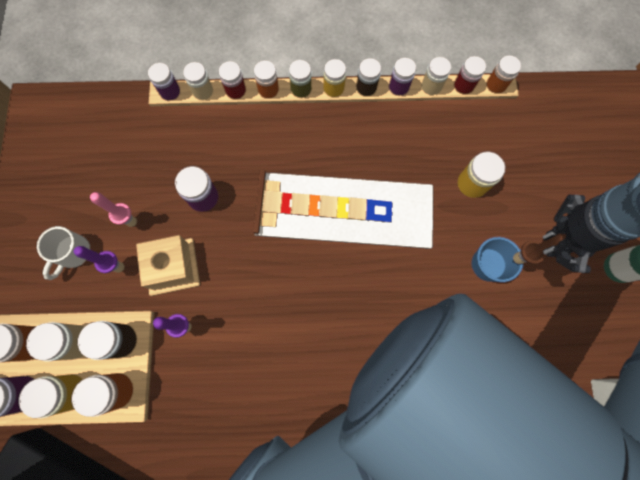

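```bash
python3 -m creep '[[[0,0,-25],[0,0,0],10],[[0,0,-20],[0,0,0],10],[[0,0,0],[0,0,0],10],[[16,0,0],[0,0,0],10],[[16,0,0],[0,0,0],10]]'
python3 -m creep '[[[0,0,0],[0,0,0],10],[[0,0,0],[0,0,0],10],[[0,0,0],[0,0,0],10],[[0,0,0],[0,0,0],10],[[0,0,0],[0,0,0],10]]'
python3 -c "
from h import *
for n in ('scene','top'):
  p,d,P=cloud(n);hsv=cv2.cvtColor(p,cv2.COLOR_RGB2HSV)
  reg=(P[...,2]>.058)&(P[...,2]<.072)&(P[...,1]<-.2)&(P[...,1]>-.5)&(P[...,0]>.35)&(P[...,0]<.65)&(hsv[...,0]>95)&(hsv[...,0]<115)&(hsv[...,1]>80)
  for m,s,c in comps(reg,15): print(n,s,cv2.minEnclosingCircle((P[m][:,:2]*1000).astype(np.float32)))
go([.4945,-.329,.215],PY)
"
```

```text
clock: 35.5
eef_pos: [0.4955, -0.3325, 0.2617]
ee_rot: [2.332, 2.1, 0.001]
wrist_force: [-0.8, 0.8, -0.8]
grip_width: 0.0191
clock: 35.92
eef_pos: [0.4949, -0.3323, 0.2606]
ee_rot: [2.333, 2.103, -0.0]
wrist_force: [-0.4, 0.4, -1.1]
grip_width: 0.0186
scene [243 185  30  17 166] ((494.8194580078125, -332.0151062011719), 54.73520278930664)
top [477 238  46  44 337] ((495.9695739746094, -328.57855224609375), 48.0650520324707)
clock 36.02 pos [ 0.4948 -0.3321  0.2606] rv [ 2.333  2.103 -0.   ] f [-0.6  0.2 -1.6] w 0.0190 rows 2 turn [ 0.     0.    -0.002] dp(tool,mm) [ 3.1 -0.7 45.6]
1 [1.5, -0.3, 22.8] [0.0, 0.0, -0.001]
2 [1.5, -0.3, 22.8] [0.0, 0.0, -0.001]
```

Pot was shoved about 35 mm in +y; I've followed it. Lowering.

```bash
python3 -m creep '[[[2.5,-0.5,20],[0,0,0],10],[[0,0,20],[0,0,0],10],[[0,0,0],[0,0,0],10],[[0,0,0],[0,0,0],10],[[0,0,0],[0,0,0],10]]'
python3 -c "
from h import *
go([.495,-.329,.160],PY)
p,d=arm.camera('scene');cv2.imwrite('pics/s21.png',cv2.resize(p[130:280,180:380,::-1],None,fx=3.5,fy=3.5,interpolation=cv2.INTER_CUBIC))"
```

```text
clock: 36.43
eef_pos: [0.4948, -0.3294, 0.2216]
ee_rot: [2.333, 2.103, 0.0]
wrist_force: [-0.2, 0.1, -1.2]
grip_width: 0.0194
clock 36.43 pos [ 0.4948 -0.3294  0.2216] rv [2.333 2.103 0.   ] f [-0.2  0.1 -1.2] w 0.0194 rows 2 turn [ 0.001  0.    -0.001] dp(tool,mm) [ 0.4  0.1 61.6]
1 [0.2, 0.1, 30.8] [0.0, 0.0, -0.001]
2 [0.2, 0.1, 30.8] [0.0, 0.0, -0.001]
```

View pics/s21.png

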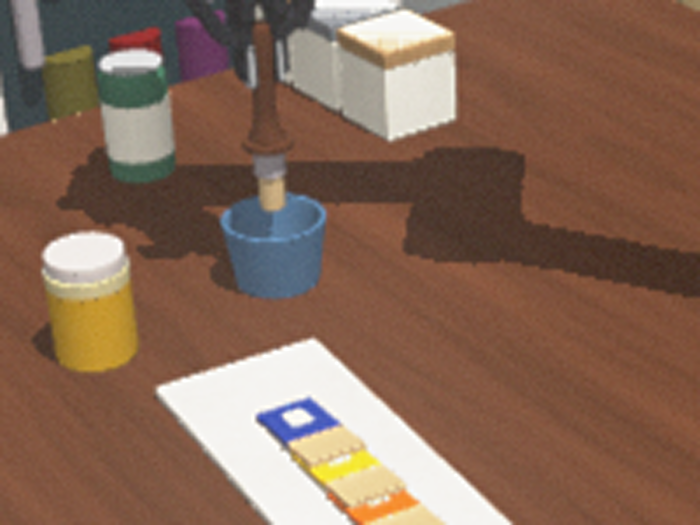

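Tip now sits over the mouth's centre (273, 208). Going deep.

```bash
python3 -m creep '[[[0,0,20],[0,0,0],10],[[0,0,20],[0,0,0],10],[[0,0,12],[0,0,0],10],[[0,0,8],[0,0,0],10],[[0,0,0],[0,0,0],10]]'
python3 -m creep '[[[0,0,0],[0,0,0],10],[[0,0,0],[0,0,0],10],[[0,0,0],[0,0,0],10],[[0,0,0],[0,0,0],10],[[0,0,0],[0,0,0],10]]'
python3 -c "
from h import *
p,d=arm.camera('scene');cv2.imwrite('pics/s22.png',cv2.resize(p[130:280,180:380,::-1],None,fx=3.5,fy=3.5,interpolation=cv2.INTER_CUBIC))"
```

```text
clock: 36.9
eef_pos: [0.4943, -0.3288, 0.1599]
ee_rot: [-2.332, -2.103, 0.0]
wrist_force: [0.4, -0.1, -1.4]
grip_width: 0.0189
clock: 37.32
eef_pos: [0.495, -0.3294, 0.1615]
ee_rot: [2.332, 2.103, 0.0]
wrist_force: [-0.3, -0.5, -0.6]
grip_width: 0.0186
```

View pics/s22.png

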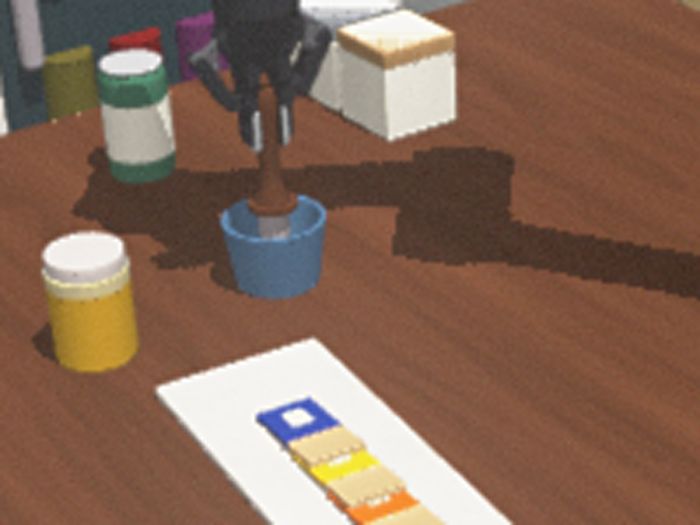

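```bash
python3 -m creep '[[[0,0,3],[0,0,0],10],[[0,0,0],[0,0,0],10],[[0,0,0],[0,0,0],10],[[0,0,0],[0,0,0],10],[[0,0,-3],[0,0,0],10]]'
python3 -m creep '[[[0,0,-15],[0,0,0],10],[[0,0,-20],[0,0,0],10],[[0,0,-25],[0,0,0],10],[[0,0,-25],[0,0,0],10],[[0,0,-20],[0,0,0],10]]'
python3 -c "
from h import *
row('b')
print([ (E0+e*(b+126)/1000).round(4) for b in (38.5,-26,-90.5,-155)])
go([.6262,-.0410,.25],PY)"
```

```text
clock: 37.78
eef_pos: [0.4943, -0.3287, 0.1602]
ee_rot: [-2.332, -2.103, 0.0]
wrist_force: [0.1, -0.8, -1.5]
grip_width: 0.0185
clock: 38.2
eef_pos: [0.4949, -0.3292, 0.268]
ee_rot: [2.331, 2.103, 0.0]
wrist_force: [0.7, 1.0, -0.4]
grip_width: 0.0189
red 167 x -134.1..-113.6 y -21.9..22.6 z 0.0203 mid [0.6449 0.1205]
orange 127 x -68.4..-51.9 y -20.0..21.3 z 0.0205 mid [0.6385 0.0573]
yellow 182 x -6.8..16.1 y -23.4..21.8 z 0.0205 mid [ 0.6306 -0.0066]
blue 319 x 61.1..113.3 y -22.1..21.4 z 0.0188 mid [ 0.6223 -0.0891]
bare 1071 x -189.7..-137.4 y -67.0..57.4 z 0.0221 mid [0.6458 0.1619]
bare 365 x -110.8..-71.9 y -24.1..22.3 z 0.0234 mid [0.6407 0.0876]
bare 380 x -53.1..-8.9 y -24.5..22.7 z 0.0233 mid [0.6339 0.0258]
bare 352 x 17.6..54.5 y -24.9..21.7 z 0.0234 mid [ 0.6264 -0.0388]
[array([ 0.6282, -0.0416]), array([0.6348, 0.0225]), array([0.6414, 0.0867]), array([0.648 , 0.1508])]
clock 38.25 pos [ 0.4962 -0.3303  0.2721] rv [2.327e+00 2.099e+00 2.000e-03] f [ 2.  -1.3  1.6] w 0.0188 rows 9 turn [ 0.007  0.005 -0.001] dp(tool,mm) [301.2  99.5  21.4]
1 [33.0, 11.0, 2.0] [0.001, 0.001, -0.0]
2 [33.0, 11.0, 2.0] [0.001, 0.001, -0.0]
3 [33.0, 11.0, 2.0] [0.001, 0.001, -0.0]
4 [33.0, 11.0, 2.0] [0.001, 0.001, -0.0]
5 [33.0, 11.0, 2.0] [0.001, 0.001, -0.0]
6 [33.0, 11.0, 2.0] [0.001, 0.001, -0.0]
7 [33.0, 11.0, 2.0] [0.001, 0.001, -0.0]
8 [33.0, 11.0, 2.0] [0.001, 0.001, -0.0]
9 [33.0, 11.0, 2.0] [0.001, 0.001, -0.0]
```

```bash
python3 -m creep '[[[33,11,0],[0,0,0],10],[[33,11,0],[0,0,0],10],[[33,11,0],[0,0,0],10],[[33,11,0],[0,0,0],10],[[33,11,0],[0,0,0],10]]'
python3 -m creep '[[[33,11,5],[0,0,0],10],[[33,11,10],[0,0,0],10],[[33,11,15],[0,0,0],10],[[37,11,15],[0,0,0],10],[[0,0,0],[0,0,0],10]]'
python3 -m creep '[[[0,0,0],[0,0,0],10],[[0,0,0],[0,0,0],10],[[0,0,0],[0,0,0],10],[[0,0,0],[0,0,0],10],[[0,0,0],[0,0,0],10]]'
python3 -c "
from h import *
go([.6268,-.0395,.180],PY)
p,d=arm.camera('scene');cv2.imwrite('pics/s23.png',cv2.resize(p[170:320,200:400,::-1],None,fx=3.5,fy=3.5,interpolation=cv2.INTER_CUBIC))"
```

```text
clock: 38.67
eef_pos: [0.5667, -0.1691, 0.2655]
ee_rot: [2.333, 2.104, 0.0]
wrist_force: [0.7, -0.0, -0.8]
grip_width: 0.0189
clock: 39.08
eef_pos: [0.6242, -0.0331, 0.2168]
ee_rot: [-2.321, -2.109, -0.0]
wrist_force: [-0.8, -0.5, -2.5]
grip_width: 0.019
clock: 39.5
eef_pos: [0.6241, -0.0411, 0.2214]
ee_rot: [2.334, 2.101, 0.001]
wrist_force: [-0.0, 0.2, -1.4]
grip_width: 0.019
clock 39.50 pos [ 0.6241 -0.0411  0.2214] rv [2.334e+00 2.101e+00 1.000e-03] f [-0.   0.2 -1.4] w 0.0190 rows 2 turn [ 0.001  0.    -0.003] dp(tool,mm) [ 1.9  2.4 41.4]
1 [1.0, 1.2, 20.7] [0.001, 0.0, -0.001]
2 [0.9, 1.2, 20.7] [0.001, 0.0, -0.001]
```

View pics/s23.png

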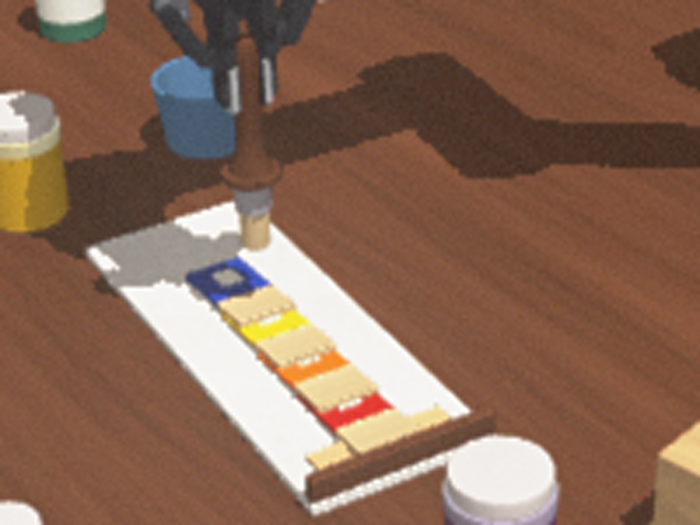

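```bash
python3 -m creep '[[[1,1.5,20],[0,0,0],10],[[1,1,20],[0,0,0],10],[[0,0,8],[0,0,0],10],[[0,0,0],[0,0,0],10],[[0,0,0],[0,0,0],10]]'
python3 -m creep '[[[0,0,2],[0,0,0],10],[[0,0,2],[0,0,0],10],[[0,0,2],[0,0,0],10],[[0,0,2],[0,0,0],10],[[0,0,0],[0,0,0],10]]'
python3 -c "
from h import *
go([.6268,-.0395,.166],PY)"
```

```text
clock: 39.97
eef_pos: [0.6263, -0.0384, 0.1727]
ee_rot: [-2.333, -2.103, 0.001]
wrist_force: [-0.8, 1.0, -0.7]
grip_width: 0.019
clock: 40.38
eef_pos: [0.6272, -0.0382, 0.165]
ee_rot: [2.332, 2.103, 0.001]
wrist_force: [0.9, -0.2, 0.5]
grip_width: 0.0187
clock 40.38 pos [ 0.6272 -0.0382  0.165 ] rv [2.332e+00 2.103e+00 1.000e-03] f [ 0.9 -0.2  0.5] w 0.0187 rows 1 turn [ 0.001  0.    -0.001] dp(tool,mm) [-1.3 -0.3 -1. ]
1 [-1.3, -0.3, -1.0] [0.001, 0.0, -0.001]
```

```bash
python3 -c "
from h import *
p,d=arm.camera('scene');cv2.imwrite('pics/s24.png',cv2.resize(p[170:320,200:400,::-1],None,fx=3.5,fy=3.5,interpolation=cv2.INTER_CUBIC))
F=[]
for i in range(6):
  arm.camera('top'); F.append(arm.get_state()['wrist_force'])
print(np.mean(F,0))"
```

```text
[ 0.85541888 -0.09999027  0.46134257]
```

View pics/s24.png

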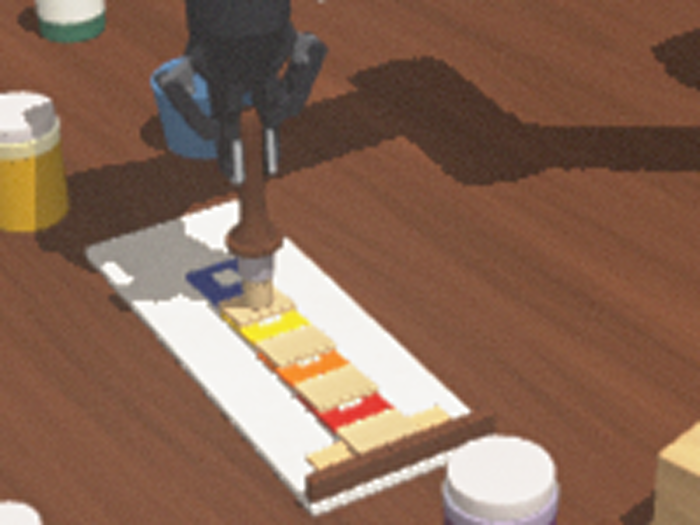

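```bash
python3 -m creep '[[[0,0,-8],[0,0,0],10],[[0,0,-20],[0,0,0],10],[[0,0,-5],[0,0,0],10],[[31,0,0],[0,0,0],10],[[31,0,0],[0,0,0],10]]'
python3 -m creep '[[[0,0,0],[0,0,0],10],[[0,0,0],[0,0,0],10],[[0,0,0],[0,0,0],10],[[0,0,0],[0,0,0],10],[[0,0,0],[0,0,0],10]]'
python3 -c "
from h import *
go([.6342,.0245,.165],PY)"
```

```text
clock: 41.15
eef_pos: [0.6338, 0.0228, 0.1986]
ee_rot: [2.336, 2.099, 0.002]
wrist_force: [-0.1, 0.6, -1.6]
grip_width: 0.0189
clock: 41.57
eef_pos: [0.633, 0.0226, 0.1975]
ee_rot: [-2.334, -2.103, 0.001]
wrist_force: [0.4, 0.0, -0.7]
grip_width: 0.0188
clock 41.57 pos [0.633  0.0226 0.1975] rv [-2.334e+00 -2.103e+00  1.000e-03] f [ 0.4  0.  -0.7] w 0.0188 rows 1 turn [-0.     0.    -0.002] dp(tool,mm) [ 2.   1.  32.5]
1 [2.0, 1.0, 32.5] [-0.0, 0.0, -0.002]
```

```bash
python3 -m creep '[[[1,1,15],[0,0,0],10],[[0,0,10],[0,0,0],10],[[0,0,3],[0,0,0],10],[[0,0,2],[0,0,0],10],[[0,0,2],[0,0,0],10]]'
python3 -m creep '[[[0,0,0.5],[0,0,0],10],[[0,0,0],[0,0,0],10],[[0,0,0],[0,0,0],10],[[0,0,0],[0,0,0],10],[[0,0,0],[0,0,0],10]]'
python3 -c "
from h import *
p,d=arm.camera('scene');cv2.imwrite('pics/s25.png',cv2.resize(p[170:320,200:400,::-1],None,fx=3.5,fy=3.5,interpolation=cv2.INTER_CUBIC))
F=[]
for i in range(5):
  arm.camera('top'); F.append(arm.get_state()['wrist_force'])
print(np.mean(F,0),arm.get_state()['eef_pos'])"
```

```text
clock: 41.98
eef_pos: [0.6339, 0.0241, 0.1655]
ee_rot: [-2.333, -2.103, 0.001]
wrist_force: [-1.6, 0.7, -0.1]
grip_width: 0.0192
clock: 42.4
eef_pos: [0.6345, 0.0244, 0.1656]
ee_rot: [2.332, 2.104, 0.001]
wrist_force: [-1.2, -0.5, 0.4]
grip_width: 0.0184
[-0.2203009  -0.81643578  0.37604611] [0.63445705 0.02446596 0.16528945]
```

View pics/s25.png

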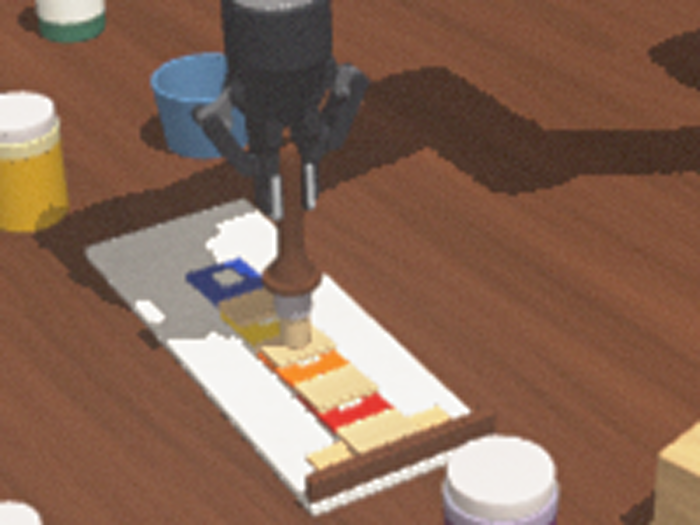

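```bash
python3 -m creep '[[[0,0,-8],[0,0,0],10],[[0,0,-20],[0,0,0],10],[[0,0,-5],[0,0,0],10],[[31,0,0],[0,0,0],10],[[32,0,0],[0,0,0],10]]'
python3 -m creep '[[[0,0,0],[0,0,0],10],[[0,0,0],[0,0,0],10],[[0,0,0],[0,0,0],10],[[0,0,0],[0,0,0],10],[[0,0,0],[0,0,0],10]]'
python3 -c "
from h import *
go([.641,.0876,.165],PY)"
```

```text
clock: 43.12
eef_pos: [0.6418, 0.0864, 0.1994]
ee_rot: [2.336, 2.099, 0.003]
wrist_force: [0.8, -0.3, -1.5]
grip_width: 0.019
clock: 43.53
eef_pos: [0.6407, 0.0862, 0.1981]
ee_rot: [2.334, 2.103, -0.0]
wrist_force: [0.6, 0.0, -0.9]
grip_width: 0.0186
clock 43.53 pos [0.6407 0.0862 0.1981] rv [ 2.334  2.103 -0.   ] f [ 0.6  0.  -0.9] w 0.0186 rows 1 turn [-0.     0.    -0.002] dp(tool,mm) [ 1.5  0.2 33.1]
1 [1.5, 0.2, 33.1] [-0.0, 0.0, -0.002]
```

```bash
python3 -m creep '[[[1,0,15],[0,0,0],10],[[0,0,10],[0,0,0],10],[[0,0,3],[0,0,0],10],[[0,0,2],[0,0,0],10],[[0,0,2],[0,0,0],10]]'
python3 -m creep '[[[0,0,1],[0,0,0],10],[[0,0,0],[0,0,0],10],[[0,0,0],[0,0,0],10],[[0,0,0],[0,0,0],10],[[0,0,0],[0,0,0],10]]'
python3 -c "
from h import *
p,d=arm.camera('scene');cv2.imwrite('pics/s26.png',cv2.resize(p[170:320,200:400,::-1],None,fx=3.5,fy=3.5,interpolation=cv2.INTER_CUBIC))
F=[]
for i in range(5):
  arm.camera('top'); F.append(arm.get_state()['wrist_force'])
print(np.mean(F,0),arm.get_state()['eef_pos'])"
```

```text
clock: 43.95
eef_pos: [0.6406, 0.0877, 0.1661]
ee_rot: [-2.333, -2.103, 0.001]
wrist_force: [0.1, -0.6, 0.2]
grip_width: 0.0188
clock: 44.37
eef_pos: [0.6411, 0.0881, 0.1656]
ee_rot: [2.332, 2.104, 0.001]
wrist_force: [-0.9, -0.6, 0.5]
grip_width: 0.0187
[-0.20780945 -0.45330883  0.53233894] [0.64103414 0.08810376 0.16529727]
```

View pics/s26.png

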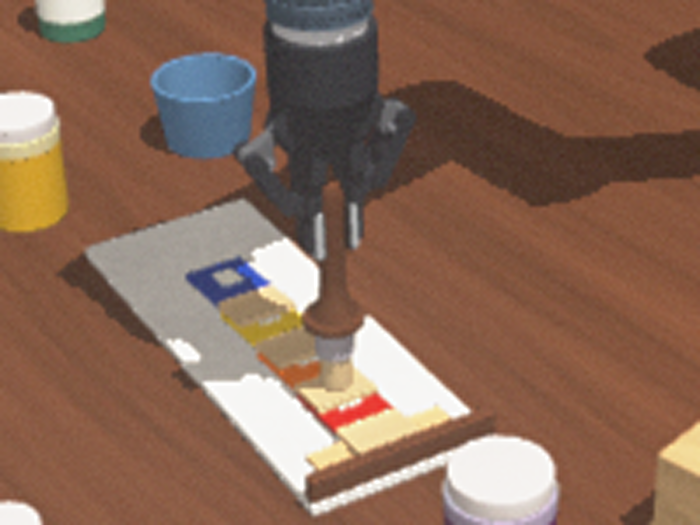

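```bash
python3 -m creep '[[[0,0,-8],[0,0,0],10],[[0,0,-20],[0,0,0],10],[[0,0,-5],[0,0,0],10],[[31,0,0],[0,0,0],10],[[32,0,0],[0,0,0],10]]'
python3 -m creep '[[[0,0,0],[0,0,0],10],[[0,0,0],[0,0,0],10],[[0,0,0],[0,0,0],10],[[0,0,0],[0,0,0],10],[[0,0,0],[0,0,0],10]]'
python3 -c "
from h import *
go([.648,.1510,.165],PY)"
```

```text
clock: 45.08
eef_pos: [0.6484, 0.1501, 0.1995]
ee_rot: [2.336, 2.099, 0.003]
wrist_force: [-0.6, 0.5, -1.2]
grip_width: 0.0188
clock: 45.5
eef_pos: [0.6473, 0.1498, 0.1981]
ee_rot: [2.334, 2.103, -0.001]
wrist_force: [-0.1, 0.2, -1.0]
grip_width: 0.0187
clock 45.50 pos [0.6473 0.1498 0.1981] rv [ 2.334e+00  2.103e+00 -1.000e-03] f [-0.1  0.2 -1. ] w 0.0187 rows 1 turn [-0.     0.    -0.002] dp(tool,mm) [ 1.3  0.6 33.1]
1 [1.3, 0.6, 33.1] [-0.0, 0.0, -0.002]
```

```bash
python3 -m creep '[[[1,0.5,15],[0,0,0],10],[[0,0,10],[0,0,0],10],[[0,0,3],[0,0,0],10],[[0,0,2],[0,0,0],10],[[0,0,2],[0,0,0],10]]'
python3 -m creep '[[[0,0,1],[0,0,0],10],[[0,0,0],[0,0,0],10],[[0,0,0],[0,0,0],10],[[0,0,0],[0,0,0],10],[[0,0,0],[0,0,0],10]]'
python3 -c "
from h import *
p,d=arm.camera('scene');cv2.imwrite('pics/s27.png',cv2.resize(p[170:320,200:400,::-1],None,fx=3.5,fy=3.5,interpolation=cv2.INTER_CUBIC))
F=[]
for i in range(5):
  arm.camera('top'); F.append(arm.get_state()['wrist_force'])
print(np.mean(F,0),arm.get_state()['eef_pos'])"
```

```text
clock: 45.92
eef_pos: [0.6477, 0.1514, 0.166]
ee_rot: [-2.333, -2.103, 0.001]
wrist_force: [-0.9, -0.5, -0.1]
grip_width: 0.0192
clock: 46.33
eef_pos: [0.6482, 0.1518, 0.1655]
ee_rot: [2.332, 2.104, 0.001]
wrist_force: [0.2, -1.5, -0.7]
grip_width: 0.0183
[-0.0165927  -0.53511559 -0.12638701] [0.64812402 0.15174185 0.16527867]
```

View pics/s27.png

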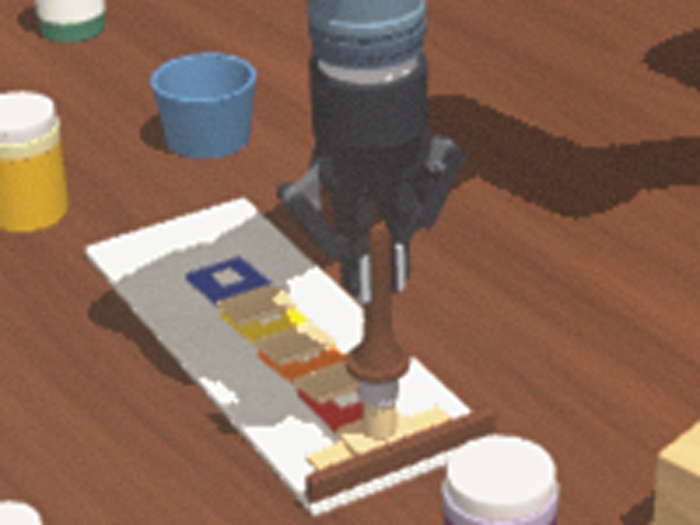

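```bash
python3 -m creep '[[[0,0,1.5],[0,0,0],10],[[0,0,0],[0,0,0],10],[[0,0,0],[0,0,0],10],[[0,0,0],[0,0,0],10],[[0,0,0],[0,0,0],10]]'
python3 -c "
from h import *
F=[]
for i in range(4):
  arm.camera('top'); F.append(arm.get_state()['wrist_force'])
print(np.mean(F,0),arm.get_state()['eef_pos'])"
python3 -m creep '[[[0,0,-8],[0,0,0],10],[[0,0,-25],[0,0,0],10],[[0,0,-35],[0,0,0],10],[[0,0,-35],[0,0,0],10],[[0,0,-30],[0,0,0],10]]'
python3 -c "
from h import *
go([.508,.376,.298],PY)"
```

```text
clock: 47.05
eef_pos: [0.648, 0.1518, 0.1637]
ee_rot: [2.333, 2.104, 0.0]
wrist_force: [1.2, -0.8, 0.4]
grip_width: 0.0187
[-0.22528032 -0.38301251 -0.03852267] [0.64802405 0.15174256 0.16375018]
clock: 47.67
eef_pos: [0.6474, 0.1518, 0.2993]
ee_rot: [2.333, 2.104, 0.001]
wrist_force: [0.3, 0.3, -0.0]
grip_width: 0.0188
clock 47.67 pos [0.6474 0.1518 0.2993] rv [2.333e+00 2.104e+00 1.000e-03] f [ 0.3  0.3 -0. ] w 0.0188 rows 7 turn [ 0.    -0.    -0.001] dp(tool,mm) [ 208.7 -161.7    1.2]
1 [30.0, -23.0, 0.0] [0.0, -0.0, -0.0]
2 [30.0, -23.0, 0.0] [0.0, -0.0, -0.0]
3 [30.0, -23.0, 0.0] [0.0, -0.0, -0.0]
4 [30.0, -23.0, 0.0] [0.0, -0.0, -0.0]
5 [30.0, -23.0, 0.0] [0.0, -0.0, -0.0]
6 [30.0, -23.0, 0.0] [0.0, -0.0, -0.0]
7 [30.0, -23.0, 0.0] [0.0, -0.0, -0.0]
```

```bash
python3 -c "
from h import *
F=[]
for i in range(6):
  arm.camera('wrist'); F.append(arm.get_state()['wrist_force'])
print(np.mean(F,0),arm.get_state()['eef_pos'])
p,d=arm.camera('scene');cv2.imwrite('pics/s28.png',p[:,:,::-1])
P=np.array(arm.get_state()['eef_pos']); print(proj('scene',P-[0,0,.146]),proj('scene',P-[0,0,.086]))
row('c')"
```

```text
[ 0.18596283  0.11944187 -0.67919683] [0.64721868 0.15169446 0.29514663]
[307.66412477 250.25928444] [306.91998028 228.42169032]
orange 80 x -69.4..-52.3 y -4.4..22.2 z 0.0207 mid [0.6483 0.0572]
yellow 179 x -7.0..16.1 y -23.1..22.2 z 0.0205 mid [ 0.6315 -0.0063]
blue 314 x 61.3..112.9 y -22.3..21.6 z 0.0184 mid [ 0.622  -0.0887]
bare 245 x -104.3..-71.7 y -24.2..24.5 z 0.0231 mid [0.6449 0.0836]
bare 391 x -51.8..-7.7 y -24.8..22.9 z 0.0231 mid [0.6341 0.0247]
bare 278 x 12.1..54.9 y -24.7..22.8 z 0.0229 mid [ 0.631  -0.0368]
```

View pics/s28.png

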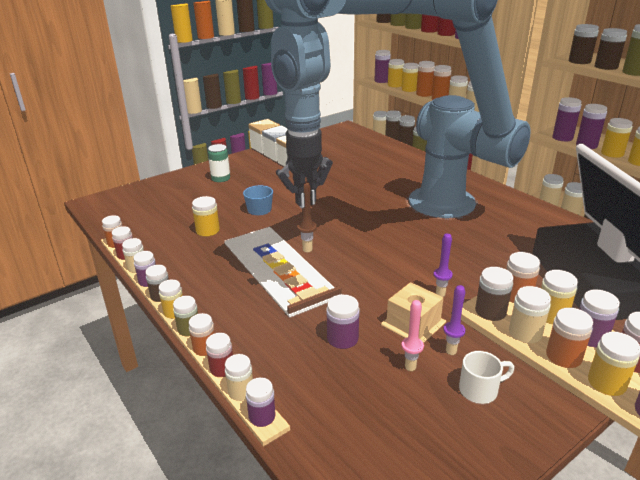

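```bash
python3 -m creep '[[[0,0,35],[0,0,0],10],[[0,0,35],[0,0,0],10],[[0,0,30],[0,0,0],10],[[0,0,15],[0,0,0],10],[[0,0,5],[0,0,0],10]]'
python3 -c "
from h import *
F=[]
for i in range(8):
  arm.camera('wrist'); F.append(arm.get_state()['wrist_force'])
print('free',np.mean(F,0),arm.get_state()['eef_pos'])"
python3 -m creep '[[[0,-1,4],[0,0,0],10],[[0,0,3],[0,0,0],10],[[0,0,3],[0,0,0],10],[[0,0,2],[0,0,0],10],[[0,0,0],[0,0,0],10]]'
python3 -c "
from h import *
F=[]
for i in range(8):
  arm.camera('wrist'); F.append(arm.get_state()['wrist_force'])
print('press',np.mean(F,0),arm.get_state()['eef_pos'])
p,d=arm.camera('scene');cv2.imwrite('pics/s29.png',cv2.resize(p[220:320,230:360,::-1],None,fx=5,fy=5,interpolation=cv2.INTER_CUBIC))"
```

```text
clock: 48.48
eef_pos: [0.6442, 0.1513, 0.171]
ee_rot: [-2.329, -2.1, 0.013]
wrist_force: [0.1, 0.4, -0.7]
grip_width: 0.0191
free [-0.01089042 -0.17180931 -0.72119491] [0.64897239 0.15186211 0.17837985]
clock: 49.3
eef_pos: [0.6467, 0.1519, 0.1641]
ee_rot: [-2.333, -2.104, 0.001]
wrist_force: [0.7, 0.9, 0.6]
grip_width: 0.0189
press [-0.03725783  0.31170216  0.0427384 ] [0.64685041 0.15186759 0.16470845]
```

View pics/s29.png

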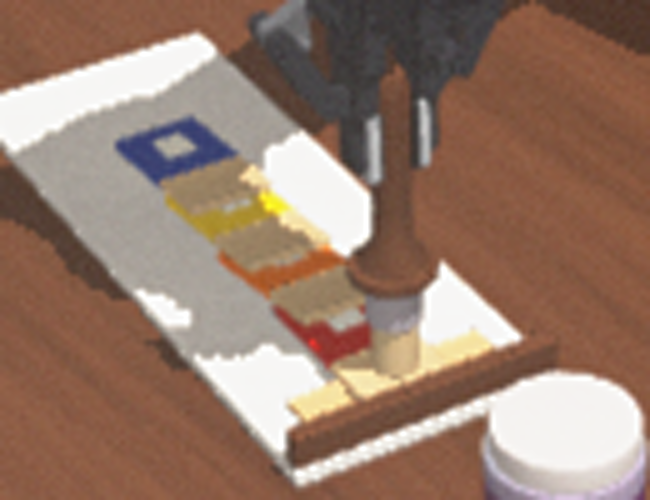

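```bash
python3 -m creep '[[[0,0,2],[0,0,0],10],[[0,0,0],[0,0,0],10],[[0,0,0],[0,0,0],10],[[0,0,0],[0,0,0],10],[[0,0,0],[0,0,0],10]]'
python3 -m creep '[[[0,0,-8],[0,0,0],10],[[0,0,-25],[0,0,0],10],[[0,0,-35],[0,0,0],10],[[0,0,-35],[0,0,0],10],[[0,0,-32],[0,0,0],10]]'
python3 -c "
from h import *
go([.508,.376,.298],PY)"
```

```text
clock: 50.17
eef_pos: [0.6471, 0.1518, 0.1628]
ee_rot: [2.333, 2.104, 0.0]
wrist_force: [0.0, 0.6, 0.2]
grip_width: 0.0184
clock: 50.58
eef_pos: [0.6464, 0.1517, 0.3]
ee_rot: [2.333, 2.104, 0.0]
wrist_force: [1.4, -0.1, -0.4]
grip_width: 0.0186
clock 50.58 pos [0.6464 0.1517 0.3   ] rv [2.333 2.104 0.   ] f [ 1.4 -0.1 -0.4] w 0.0186 rows 7 turn [ 0.     0.    -0.001] dp(tool,mm) [ 208.8 -160.7    1.9]
1 [30.0, -23.0, 0.0] [0.0, 0.0, -0.0]
2 [30.0, -23.0, 0.0] [0.0, 0.0, -0.0]
3 [30.0, -23.0, 0.0] [0.0, 0.0, -0.0]
4 [30.0, -23.0, 0.0] [0.0, 0.0, -0.0]
5 [30.0, -23.0, 0.0] [0.0, 0.0, -0.0]
6 [30.0, -23.0, 0.0] [0.0, 0.0, -0.0]
7 [30.0, -23.0, 0.0] [0.0, 0.0, -0.0]
```

```bash
python3 -m creep '[[[30,-23,0],[0,0,0],10],[[30,-23,0],[0,0,0],10],[[30,-23,0],[0,0,0],10],[[30,-23,0],[0,0,0],10],[[30,-23,0],[0,0,0],10]]'
python3 -m creep '[[[30,-23,0],[0,0,0],10],[[28,-22,0],[0,0,0],10],[[0,0,0],[0,0,0],10],[[0,0,0],[0,0,0],10],[[0,0,0],[0,0,0],10]]'
python3 -m creep '[[[0,0,15],[0,0,0],10],[[0,0,15],[0,0,0],10],[[0,0,0],[0,0,0],10],[[0,0,0],[0,0,0],10],[[0,0,0],[0,0,0],10]]'
python3 -c "
from h import *
go([.508,.376,.230],PY)
p,d=arm.camera('scene');cv2.imwrite('pics/s30.png',cv2.resize(p[160:340,350:500,::-1],None,fx=3.3,fy=3.3,interpolation=cv2.INTER_CUBIC))"
```

```text
clock: 51.0
eef_pos: [0.5468, 0.3139, 0.2982]
ee_rot: [2.333, 2.103, 0.0]
wrist_force: [0.7, 1.3, -1.1]
grip_width: 0.0189
clock: 51.42
eef_pos: [0.5091, 0.375, 0.2979]
ee_rot: [2.332, 2.104, -0.0]
wrist_force: [0.1, -0.9, -1.3]
grip_width: 0.0188
clock: 51.83
eef_pos: [0.5099, 0.3743, 0.2684]
ee_rot: [2.334, 2.102, 0.0]
wrist_force: [0.0, -0.1, 0.4]
grip_width: 0.019
clock 51.83 pos [0.5099 0.3743 0.2684] rv [2.334 2.102 0.   ] f [ 0.  -0.1  0.4] w 0.0190 rows 2 turn [ 0.    -0.    -0.003] dp(tool,mm) [ 1.5 -2.1 38.3]
1 [0.7, -1.0, 19.2] [0.0, -0.0, -0.001]
2 [0.7, -1.0, 19.2] [0.0, -0.0, -0.001]
```

View pics/s30.png

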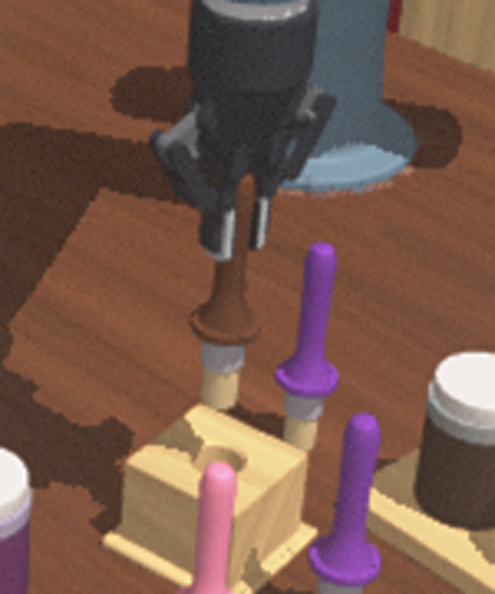

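```bash
python3 -m creep '[[[1.5,-2,15],[0,0,0],10],[[0,0,15],[0,0,0],10],[[0,0,0],[0,0,0],10],[[0,0,0],[0,0,0],10],[[0,0,0],[0,0,0],10]]'
python3 -m creep '[[[0,0,0],[0,0,0],10],[[0,0,0],[0,0,0],10],[[0,0,0],[0,0,0],10],[[0,0,0],[0,0,0],10],[[0,0,0],[0,0,0],10]]'
python3 -c "
from h import *
go([.508,.376,.163],PY)
p,d=arm.camera('wrist');cv2.imwrite('pics/w30.png',p[:,:,::-1])
P=np.array(arm.get_state()['eef_pos'])
f=lambda X:((proj('scene',X)-[350,160])*3.3).round()
print(f(P-[0,0,.146]),f([.508,.376,.075]))
p,d=arm.camera('scene');cv2.imwrite('pics/s31.png',cv2.resize(p[160:340,350:500,::-1],None,fx=3.3,fy=3.3,interpolation=cv2.INTER_CUBIC))"
```

```text
clock: 52.3
eef_pos: [0.5078, 0.377, 0.2389]
ee_rot: [2.333, 2.104, 0.002]
wrist_force: [-0.6, 0.2, 0.1]
grip_width: 0.0188
clock: 52.72
eef_pos: [0.5074, 0.377, 0.2379]
ee_rot: [2.333, 2.104, 0.001]
wrist_force: [0.7, -0.6, -1.0]
grip_width: 0.019
clock 52.72 pos [0.5074 0.377  0.2379] rv [2.333e+00 2.104e+00 1.000e-03] f [ 0.7 -0.6 -1. ] w 0.0190 rows 2 turn [ 0.    -0.    -0.001] dp(tool,mm) [-0.9  0.7 74.9]
1 [-0.5, 0.3, 37.5] [0.0, -0.0, -0.0]
2 [-0.5, 0.3, 37.5] [0.0, -0.0, -0.0]
[221. 438.] [217. 458.]
```

View pics/s31.png

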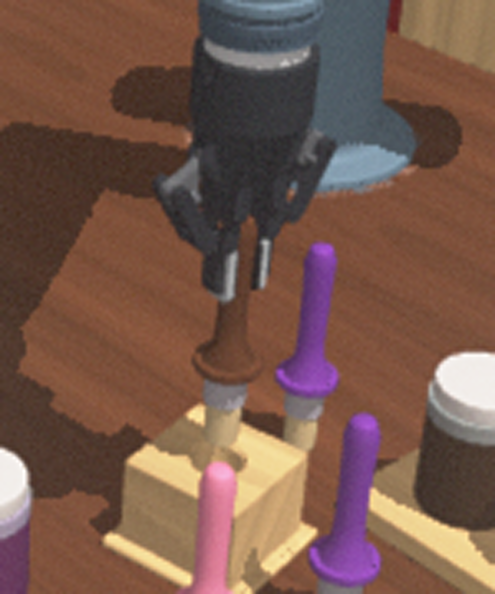

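View pics/w30.png

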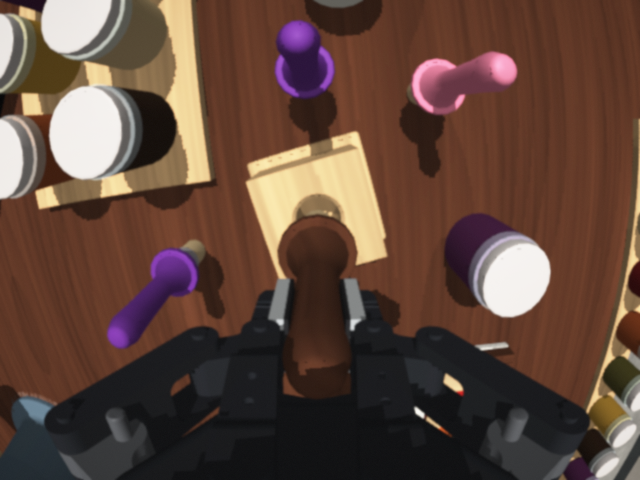

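```bash
python3 -m creep '[[[-1,0.5,8],[0,0,0],10],[[0,0,8],[0,0,0],10],[[0,0,8],[0,0,0],10],[[0,0,6],[0,0,0],10],[[0,0,0],[0,0,0],10]]'
python3 -m creep '[[[0,0,0],[0,0,0],10],[[0,0,0],[0,0,0],10],[[0,0,0],[0,0,0],10],[[0,0,0],[0,0,0],10],[[0,0,0],[0,0,0],10]]'
python3 -c "
from h import *
go([.508,.376,.163],PY)
p,d=arm.camera('scene');cv2.imwrite('pics/s32.png',cv2.resize(p[160:340,350:500,::-1],None,fx=3.3,fy=3.3,interpolation=cv2.INTER_CUBIC))"
```

```text
clock: 53.23
eef_pos: [0.5065, 0.3752, 0.2051]
ee_rot: [-2.332, -2.104, 0.006]
wrist_force: [-0.5, -0.9, -0.5]
grip_width: 0.0186
clock: 53.65
eef_pos: [0.508, 0.376, 0.2081]
ee_rot: [2.333, 2.104, 0.001]
wrist_force: [-0.6, 0.1, -0.4]
grip_width: 0.0188
clock 53.65 pos [0.508  0.376  0.2081] rv [2.333e+00 2.104e+00 1.000e-03] f [-0.6  0.1 -0.4] w 0.0188 rows 2 turn [ 0.001 -0.    -0.001] dp(tool,mm) [-0.  -0.  45.1]
1 [-0.0, -0.0, 22.5] [0.0, -0.0, -0.0]
2 [0.0, 0.0, 22.5] [0.0, -0.0, -0.0]
```

View pics/s32.png

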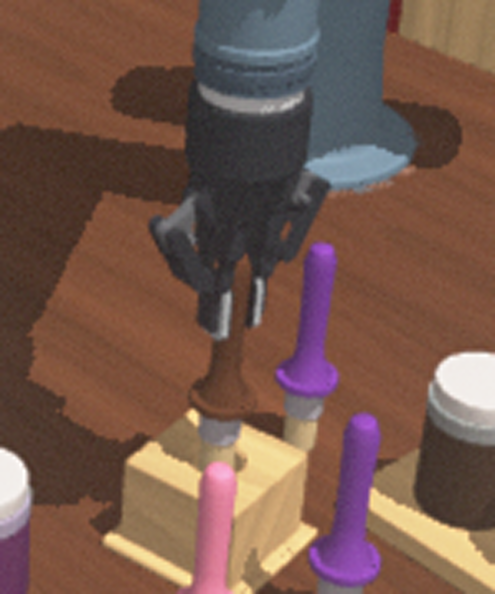

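```bash
python3 -m creep '[[[0,0,7],[0,0,0],10],[[0,0,7],[0,0,0],10],[[0,0,6],[0,0,0],10],[[0,0,0],[0,0,0],10],[[0,0,0],[0,0,0],10]]'
python3 -m creep '[[[0,0,7],[0,0,0],10],[[0,0,6],[0,0,0],10],[[0,0,6],[0,0,0],10],[[0,0,0],[0,0,0],10],[[0,0,0],[0,0,0],10]]'
python3 -m creep '[[[0,0,0],[0,0,0],10],[[0,0,2],[0,0,0],10],[[0,0,2],[0,0,0],10],[[0,0,0],[0,0,0],10],[[0,0,0],[0,0,0],10]]'
python3 -m creep '[[[0,0,0],[0,0,0],10],[[0,0,0],[0,0,0],10],[[0,0,0],[0,0,0],10],[[0,0,0],[0,0,0],10],[[0,0,0],[0,0,0],10]]'
```

```text
clock: 54.12
eef_pos: [0.5071, 0.3755, 0.1865]
ee_rot: [-2.333, -2.104, 0.003]
wrist_force: [0.7, 0.3, -0.5]
grip_width: 0.0186
clock: 54.53
eef_pos: [0.5072, 0.3756, 0.1679]
ee_rot: [-2.333, -2.104, 0.002]
wrist_force: [0.1, 0.3, -0.8]
grip_width: 0.0188
clock: 54.95
eef_pos: [0.5076, 0.3758, 0.1646]
ee_rot: [2.333, 2.104, -0.0]
wrist_force: [-0.2, -0.5, -0.7]
grip_width: 0.0185
clock: 55.37
eef_pos: [0.5077, 0.3758, 0.1647]
ee_rot: [2.333, 2.104, -0.0]
wrist_force: [-0.3, 0.1, -1.1]
grip_width: 0.0189
```

```bash
python3 -m creep '[[[0,0,2],[0,0,0],10],[[0,0,1],[0,0,0],10],[[0,0,0],[0,0,0],10],[[0,0,0],[0,0,0],10],[[0,0,0],[0,0,0],10]]'
python3 -c "
from h import *
p,d=arm.camera('scene');cv2.imwrite('pics/s33.png',cv2.resize(p[160:340,350:500,::-1],None,fx=3.3,fy=3.3,interpolation=cv2.INTER_CUBIC))"
```

```text
clock: 55.78
eef_pos: [0.5077, 0.3758, 0.1616]
ee_rot: [2.333, 2.104, -0.0]
wrist_force: [-1.1, -0.7, -0.8]
grip_width: 0.0189
```

View pics/s33.png

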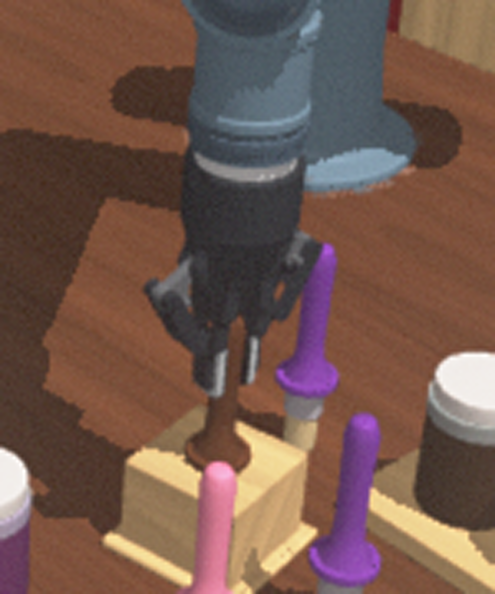

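```bash
python3 -m creep '[[[0,0,0.5],[0,0,0],10],[[0,0,0],[0,0,0],24],[[0,0,0],[0,0,0],32],[[0,0,0],[0,0,0],44],[[0,0,0],[0,0,0],50]]'
python3 -m creep '[[[0,0,0],[0,0,0],50],[[0,0,-10],[0,0,0],50],[[0,0,-20],[0,0,0],50],[[0,0,-30],[0,0,0],50],[[0,0,-40],[0,0,0],50]]'
python3 -m creep '[[[0,0,-30],[0,0,0],50],[[0,0,0],[0,0,0],50],[[-30,-30,0],[0,0,0],50],[[-20,-35,0],[0,0,0],50],[[-20,-35,0],[0,0,0],50]]'
python3 -m creep '[[[0,0,0],[0,0,0],50],[[0,0,0],[0,0,0],50],[[0,0,0],[0,0,0],50],[[0,0,0],[0,0,0],50],[[0,0,0],[0,0,0],50]]'
python3 -c "
from h import *
p,d=arm.camera('scene');cv2.imwrite('pics/s34.png',p[:,:,::-1])
row('d')
p,d,P=cloud();cv2.imwrite('pics/top_f.png',p[:,:,::-1])
mm=(P[...,2]>.17)&(P[...,2]<.21)&(abs(P[...,1]-.376)<.03)&(abs(P[...,0]-.508)<.03); print(mm.sum(),[np.round(x,1) for x in rect(mm,P)] if mm.sum() else '',P[mm].max(0))"
```

```text
clock: 56.25
eef_pos: [0.5078, 0.3759, 0.1613]
ee_rot: [2.333, 2.104, 0.001]
wrist_force: [-0.3, -0.0, -0.1]
grip_width: 0.0498
clock: 56.67
eef_pos: [0.5062, 0.3749, 0.2602]
ee_rot: [-2.332, -2.103, 0.008]
wrist_force: [0.8, 0.3, -0.4]
grip_width: 0.05
clock: 57.08
eef_pos: [0.4011, 0.3163, 0.2909]
ee_rot: [2.334, 2.103, 0.0]
wrist_force: [-0.9, -0.3, 0.4]
grip_width: 0.0499
clock: 57.5
eef_pos: [0.4033, 0.3178, 0.2918]
ee_rot: [2.333, 2.103, 0.003]
wrist_force: [0.5, -0.3, -0.2]
grip_width: 0.0498
red 171 x -134.2..-113.4 y -21.9..22.9 z 0.0206 mid [0.6449 0.1206]
orange 125 x -68.6..-52.0 y -20.3..21.5 z 0.0199 mid [0.6388 0.0573]
yellow 177 x -6.8..16.2 y -23.0..22.0 z 0.0201 mid [ 0.6309 -0.0066]
blue 319 x 61.5..113.6 y -22.4..21.6 z 0.0185 mid [ 0.6223 -0.0893]
bare 1079 x -189.9..-137.5 y -66.5..60.2 z 0.0221 mid [0.6468 0.162 ]
bare 369 x -111.0..-72.1 y -23.4..23.2 z 0.0233 mid [0.641  0.0877]
bare 379 x -52.9..-8.9 y -24.4..22.9 z 0.0229 mid [0.6339 0.0257]
bare 352 x 17.5..54.7 y -25.1..21.7 z 0.0231 mid [ 0.6263 -0.0389]
45 [array([512.5, 372. ]), array([20.6,  9. ]), np.float64(58.8)] [0.51651403 0.38316569 0.19372771]
```

View pics/s34.png

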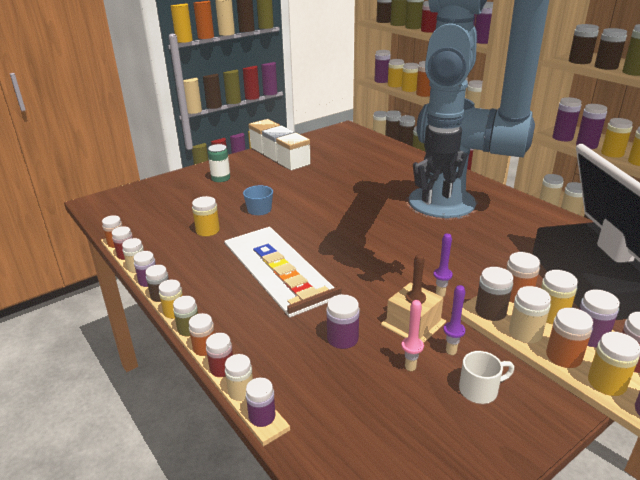

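View pics/top_f.png

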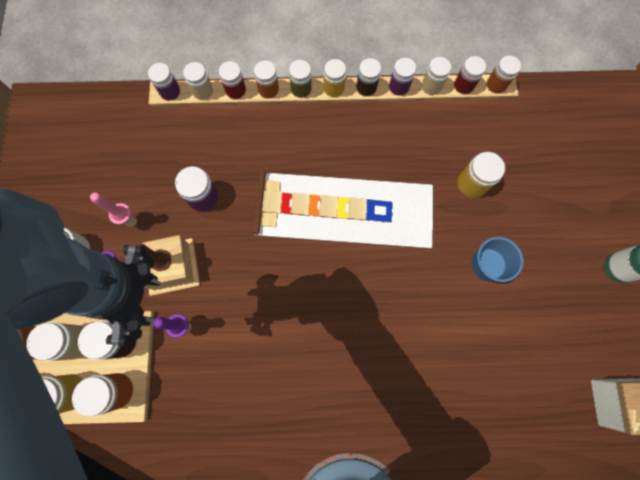

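```bash
python3 -c "
from cell import arm
print(arm.hand_in(), arm.get_state()['clock'])"
```

```text
the job is handed in; nothing more can be done
the job is handed in; nothing more can be done
```

The four tags on the counter (there was no green) lie on the pasting board in one straight overlapping row: red, orange, yellow, blue. All bare ends point to the stop, and red's bare end is on the batten. The brush was dipped about 50 mm into the blue pot and pressed on the bare ends of blue, yellow, orange and red in that order. It is back in its stand, and I handed the job in at about 58 s.

- **Final camera check:** The tags sit at steps of roughly 65 mm and within about 2 mm of the board's middle line. The brush is hanging at its original height. The pot is upright, and the two jars show no change in the pictures.
- **Pot:** It was knocked about 35 mm aside before dipping. I noticed from the camera, measured its new position and dipped there.
- **Blue tag placing:** It touched down with 11 N, so I raised it about 2 mm before letting go. The row showed no disturbance.
- **Pressing force:** I measured about 0.7 to 1.5 N, but the force reading drifts by about half a newton. Red read weakest, so I pressed it a second time. That reading was also low, about 0.75 N, so I pressed it roughly 2 mm further. I did not measure that last push separately.

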